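# Load the column carrier and hold it level over the oven dock

## Task

With the carrier standing on the bench, drop the two steel columns end-down into its two sleeves, one in each, and let go of them. Then lift the loaded carrier by its balance point on the rail and hold it still and level about 7 cm above the dock's steel seat, lined up with the dock and with its heavy block over the end that has the tall U-shaped wall; the program finishes while the gripper still holds it there. Leave the bottle, the beaker and the spanner alone.

Things in the scene. Friction and masses are not known exactly. Their poses are not given: they have to be found in the camera images.
- carrier: Loose 0.7 kg carrier on the bench, left or right of the rack. Origin: centre of the underside of its 220 x 60 x 6 mm plate; x along it to the dark 50 x 60 mm block (centre x = 85 mm, 51 tall), z up. At x = -90 a grey 36 x 82 mm sleeve block, 50 tall. Between, a rail along x: 14 mm wide, x = -55 to 65, z = 57 to 75, on 10 mm posts at x = -50 and 56, open beneath.
- balance (a point): Balance point of the loaded carrier (both columns in), at mid-height of the grip rail: at x = +28 mm, y = 0, z = 66 mm in the carrier's frame, that is 23 mm from the middle of the rail towards the block (true to about 5 mm). The fingers close across the rail (carrier's y).
- block (a point): Point on top of the carrier's heavy block, above its centre: carrier x = +85 mm, z = 46 mm.
- sleeve_a (a point): Centre of the floor of the sleeve at carrier y = -22 mm: carrier x = -90 mm, z = 10 mm. The sleeve is 17 mm in diameter, 40 mm deep, mouth 50 mm above the carrier's underside with a 2 mm chamfer.
- sleeve_b (a point): Centre of the floor of the other sleeve, at carrier y = +22 mm; otherwise as sleeve_a.
- column_1: Plain steel chromatography column: straight rod 110 mm long, 60 g, 12 mm in diameter at both ends (over 16 mm) and 10 mm between. Origin: centre of its lower end; z runs up the rod. It starts upright in the rack hole nearer the robot, lower end 10 mm above the bench. Seated in a sleeve, its lower end is on the sleeve floor.
- column_2: The other column, identical, upright in the rack hole farther from the robot, 60 mm from the first.
- rack: Fixed white rack block 110 x 50 x 40 mm (x, y, z) with two holes 15 mm in diameter and 30 mm deep, at x = -30 and +30 mm. Origin: centre of its underside.
- dock: Fixed white dock of the column oven, 270 x 120 x 40 mm, on the other side of the rack from the carrier. Origin: centre of its underside; x points to the end with the tall U-shaped grey wall (wall top 80 mm above the bench, inner width 90 mm), which takes the carrier's block; elsewhere only low lips, tops 50 mm above the bench.
- dock_seat (a point): Centre of the dock's steel seat plate, 44 mm above the bench: the carrier's origin belongs straight above it, carrier x along dock x.
- dock_pocket (a point): Point on the seat inside the U-shaped wall, at dock x = +85 mm: the carrier's block belongs straight above it.
- bottle: Bystander: glass bottle, 64 mm in diameter, 130 mm tall, origin at the centre of its underside, standing beyond the rack.
- beaker: Bystander: glass beaker, 60 mm in diameter, 70 mm tall, origin at the centre of its underside, standing between robot and rack.
- spanner: Bystander: steel spanner 150 mm long lying flat on the bench on the robot's left, near the robot; origin near its middle.
Mind the look-alikes: they are no part of the job. Leave any pink look-alike of the carrier alone.

How it is judged:
On the way, in this order (a step that is already met when the one before it is completed fails the run):
1. both columns stand in the carrier's sleeves, let go, while the carrier stands on the bench ((distance between column_1 and sleeve_a below 0.01 m or distance between column_1 and sleeve_b below 0.01 m) and (distance between column_2 and sleeve_a below 0.01 m or distance between column_2 and sleeve_b below 0.01 m) and height (world z) of carrier below 0.008 m and angle between carrier's own z axis and vertical below 0.05 rad and contact force between the fingers and column_1 below 0.05 N and contact force between the fingers and column_2 below 0.05 N), for 0.2 s.
2. the loaded carrier is held level by its balance point above the dock (horizontal distance between carrier and dock_seat below 0.025 m and horizontal distance between block and dock_pocket below 0.03 m and z of carrier in the frame of dock_seat between 0.045 and 0.095 m and angle between carrier's own z axis and vertical below 0.09 rad and horizontal distance between the grasp point and balance below 0.02 m and contact force between the fingers and carrier above 2 N and contact force between carrier and dock below 0.1 N and linear speed of carrier below 0.03 m/s and (distance between column_1 and sleeve_a below 0.01 m or distance between column_1 and sleeve_b below 0.01 m) and (distance between column_2 and sleeve_a below 0.01 m or distance between column_2 and sleeve_b below 0.01 m)), for 0.2 s.
At the end, for the whole second after the job is handed in: Gripper holds the rail within 20 mm of the balance point; carrier level within 0.09 rad, still, underside 45-95 mm above the seat, origin within 25 mm of seat centre, block within 30 mm of pocket point, not touching the dock; column ends within 10 mm of sleeve floors (all of step 2); the arm keeps its last pose, push and grip.
It fails at once if the bottle was pushed, lifted or knocked over (moved more than 30 mm) (distance of bottle from where it was at the start of the episode above 0.03 m).
It fails at once if the beaker was pushed, lifted or knocked over (moved more than 30 mm) (distance of beaker from where it was at the start of the episode above 0.03 m).
It fails at once if the spanner was pushed, lifted or knocked over (moved more than 30 mm) (distance of spanner from where it was at the start of the episode above 0.03 m).
It also fails if it takes over 67 s, if anything falls off the work surface, if the arm or the gripper's body presses on something with over 40 N, if the wrist force passes 120 N, or if a joint passes its speed limit or range.

## Robot

A 6-joint arm with a two-finger parallel gripper is mounted at the origin on the work surface. World frame = base frame: x ahead of the robot, y to its left, z up, the work surface at z = 0. Lengths are in m, angles in rad, forces in N, time in s.
With the tool pointing down it reaches from about 0.375 to 0.9 m from the base axis. Payload 3.1 kg.
Tool frame: the origin (TCP) lies midway between the tips of the shut fingers; the grasp point (between the pads) lies 19 mm behind it (manip.hold_point_z is the distance from the TCP to the grasp point, in m); x points along the fingers, y is the direction in which the jaws open and shut, and the axes are right-handed (so a half turn about x gives the same grasp; the last joint's range is limited). The gripper opens to 85 mm and grips with 20 to 120 N. Pads are 22 mm wide; open, the fingers measure 114 mm over their backs; the gripper's body (76 mm by 85 mm) begins 54 mm behind the grasp point. The pads swing forward as they close: fully open they stand 13 mm farther back than shut.
Start: joints at [0.964, 0.527, 1.433, -0, 1.181, -0.178], TCP at [0.26, 0.568, 0.231] pointing down, gripper open.
Joint ranges: [-3.08, 3.08], [-0.75, 2.2], [0.22, 2.44], [-1.43, 4.57], [0, 2.65], [-2.85, 2.85]. Speed limits (rad/s): [2.79, 2.79, 3.14, 3.14, 3.14, 3.14].

## Interface

Orientations are given as a unit quaternion [x, y, z, w].
In Python, from station import manip, snapshot gives the robot as it stands.
- The arm moves only by the shell command python3 -m crank 'ROWS' [FORCE]. ROWS is JSON, a list of rows, each a list of 5 numbers: the finger opening in m, from 0 to 0.0854, then the shift along the tool's x, y, z in m, then the turn about the tool's x in rad. In form: [[grip, tx, ty, tz, yaw], ...]. A call has 1 to 5 rows; each row shifts and turns the commanded pose from where the row before left it, along the tool's axes as they then stand; what a row does not reach is not made up. A row lasts 1/10 s, in which the tool goes at most 50 mm and 8.59 degrees, less where a joint would pass 70% of its speed; a pose out of reach is approached as far as the arm can. A call is refused whole if a number of a shift passes 0.05 or a number of a turn 0.15, either way. A call with a gripper value outside its range is refused whole. The fingers move at their own pace and stop on an object; FORCE is the grip in N (left out, the last holds). Time passes only in rows, so rows that do not move let the fingers close. It gives the time, the measured TCP pose, the force and the opening at its end, in the units of the state.
- manip.sense(): the state, without advancing time (a new reading comes with each control period).
- snapshot(name): name is "side" or "top" or "wrist"; returns a dict with "image" (400x640x3 uint8, blue, green, red), "range_z" (400x640 float32, m along the optical axis (not along the pixel's ray), 0 where there is no reading), "vertical_fov" (degrees; the focal length in pixels is half the picture's height over the tangent of half this angle, whatever the lens; pixels are square), "cx", "cy" (the principal point, pixels), "extrinsics" (4x4, takes a point from world to camera coordinates); the wrist camera has in their place "T_tool_cam" (4x4, takes a point from camera to tool coordinates, whose origin is the TCP and whose axes are the tool frame's). Camera axes: x right, y up, looking along -z (the intrinsics and any distortion apply to the point x, -y, -z); pixel columns grow to the right and rows downward; lengths in m; the calibration is good to about 2 mm. A picture is of the moment at which its call begins: read the wrist's pose just before it.
- manip.sign_off(): hands the job in, once; it reports no verdict.
The state is a dict: "t": time; "q": joint angles; "qd": joint speeds; "tau": joint torques, N m; "tcp_pos": TCP position; "tool_rot": TCP orientation; "force": force on the tool from outside, world axes, zero at the start; "ft_torque": the same for the moment, N m; "finger_gap": opening from 0.0 (shut) to 1.0 (fully open).
Only numpy, scipy, OpenCV 4.12 (cv2) and the standard library are available. Lean on these libraries where they do the work, as an engineer would, in place of code of your own. Each camera call takes 0.05 s, during which the arm holds its last target.

## Working session

There is one attempt and no reset: what is moved stays moved. The work goes in short steps, Python scripts to look and compute and a shell command to move; the robot and the scene stay as the last step left them, time stands still between calls to the robot, and variables do not carry over. Pictures are saved under pics/ and viewed, and the job is handed in when it is done.

```bash
ls -la; mkdir -p pics
cat > h.py <<'E'
import numpy as np, cv2, json
from station import manip, snapshot
from scipy.spatial.transform import Rotation as R
def grab(n):
    s=manip.sense(); d=snapshot(n); d['s']=s
    im=np.asarray(d['image']); f=im.shape[0]/2/np.tan(np.radians(d['vertical_fov'])/2); d['f']=f
    if n=='wrist':
        T=np.eye(4); T[:3,:3]=R.from_quat(s['tool_rot']).as_matrix(); T[:3,3]=s['tcp_pos']
        d['C']=T@np.asarray(d['T_tool_cam'])
    else: d['C']=np.linalg.inv(np.asarray(d['extrinsics']))
    return d
def ray(d,u,v):
    r=np.array([(u-d['cx'])/d['f'],-(v-d['cy'])/d['f'],-1.0])
    return d['C'][:3,3], d['C'][:3,:3]@r
def onplane(d,u,v,z):
    o,r=ray(d,u,v); return o+r*(z-o[2])/r[2]
def depthpt(d,u,v):
    o,r=ray(d,u,v); return o+r*d['range_z'][int(v),int(u)]
def cloud(d):
    h,w=d['range_z'].shape; u,v=np.meshgrid(np.arange(w),np.arange(h))
    r=np.stack([(u-d['cx'])/d['f'],-(v-d['cy'])/d['f'],-np.ones_like(u,float)],-1)
    return d['C'][:3,3]+(r@d['C'][:3,:3].T)*d['range_z'][...,None]
def proj(d,p):
    c=np.linalg.inv(d['C'])@np.append(p,1); return d['cx']+d['f']*c[0]/-c[2], d['cy']-d['f']*c[1]/-c[2]
E
python3 - <<'E'
from h import *
print(manip.sense())
print(manip.hold_point_z,[a for a in dir(manip) if a[0]!='_'])
for n in('top','side','wrist'):
    d=grab(n); cv2.imwrite(f'pics/{n}0.png',d['image']); print(n,[k for k in d],d['f'],d['cx'],d['cy'],np.round(d['C'],3).tolist())
    np.save(f'{n}0.npy',d,allow_pickle=True)
E
```

```text
total 12
drwxr-xr-x  3 agent agent 4096 Dec  6 18:49 .
drwxr-xr-x 23 root  root  4096 Dec  6 18:49 ..
drwxr-xr-x  2 agent agent 4096 Dec  6 18:49 pics
{'t': 0.0, 'q': array([ 9.63469386e-01,  5.28499886e-01,  1.43391230e+00, -1.16049194e-05,
        1.18140560e+00, -1.78494464e-01]), 'qd': array([-3.85050471e-05,  2.04273859e-03,  9.35721251e-05, -6.12245210e-04,
        1.94103999e-03,  1.19668444e-03]), 'tau': array([ 1.13739486e-04, -4.42345655e+01, -1.78030086e+01, -2.77427080e-04,
        8.60455271e-03,  4.12480460e-06]), 'tcp_pos': array([0.25943323, 0.56781456, 0.23030973]), 'tool_rot': array([ 0.14972628,  0.69121219, -0.1511827 ,  0.69061678]), 'force': array([-0.29083777,  0.32248546,  0.20662539]), 'ft_torque': array([ 0.01075025, -0.01371386,  0.04157541]), 'finger_gap': 0.998815162573006}
0.0187 ['PlanningError', 'hold_point_z', 'sense', 'sign_off']
top ['image', 'range_z', 'vertical_fov', 'cx', 'cy', 'extrinsics', 's', 'f', 'C'] 378.737013381482 324.09018444322993 190.42958436862446 [[-0.126, 0.972, -0.199, 0.381], [-0.992, -0.123, 0.029, 0.091], [0.004, 0.201, 0.98, 0.98], [0.0, 0.0, 0.0, 1.0]]
side ['image', 'range_z', 'vertical_fov', 'cx', 'cy', 'extrinsics', 's', 'f', 'C'] 422.2184514878027 315.9398023873792 198.95342554521682 [[0.991, 0.092, -0.094, 0.462], [-0.131, 0.597, -0.792, -0.772], [-0.017, 0.797, 0.604, 0.704], [0.0, 0.0, 0.0, 1.0]]
wrist ['image', 'range_z', 'vertical_fov', 'cx', 'cy', 'T_tool_cam', 's', 'f', 'C'] 277.41546903426956 320.81522462797847 202.30285096817153 [[0.416, -0.863, -0.285, 0.186], [0.909, 0.395, 0.133, 0.601], [-0.002, -0.315, 0.949, 0.373], [0.0, 0.0, 0.0, 1.0]]
```

View pics/top0.png

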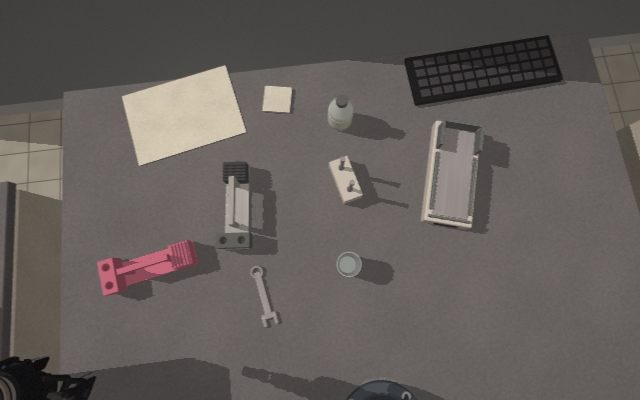

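View pics/side0.png

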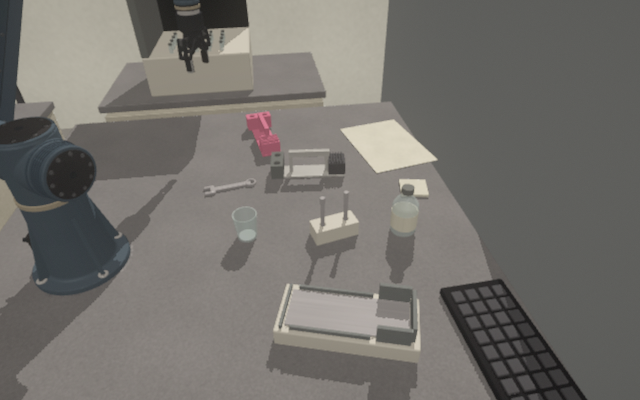

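View pics/wrist0.png

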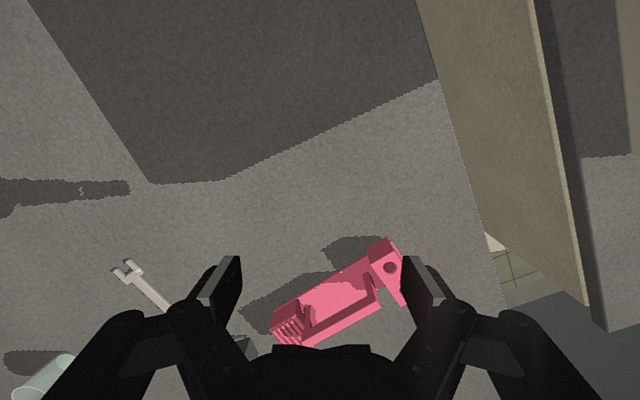

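The top view shows two carrier-shaped things:
- **Grey one:** pixels (235,205), dark block at (234,172), sleeve block at (233,240). It fits the description: it is grey with a dark block.
- **Pink one:** (147,268), the look-alike to leave alone.

The rack is at (346,180). The dock is at (455,175), with its U-wall at (460,135). I'll confirm the grey carrier in a crop and then measure.

Run:
```python
from h import *
d=np.load('top0.npy',allow_pickle=True).item(); 
im=d['image']; cv2.imwrite('pics/crop1.png',cv2.resize(im[100:280,190:500],None,fx=2.5,fy=2.5,interpolation=cv2.INTER_CUBIC))
for n in('top','side'):
    d=np.load(n+'0.npy',allow_pickle=True).item(); P=cloud(d); ok=d['range_z']>0
    b=ok&(abs(P[...,2])<.02)&(P[...,0]>.2)&(P[...,0]<.8)
    print(n,'bench z median',np.median(P[b][:,2]))
    A=np.c_[P[b][:,:2],np.ones(b.sum())]; print(np.linalg.lstsq(A,P[b][:,2],rcond=None)[0])
    for nm,(x0,x1,y0,y1) in dict(carrier=(.35,.75,.2,.45),rack=(.4,.7,-.05,.12),dock=(.3,.8,-.36,-.08)).items():
        for zl,zh in ((.03,.047),(.047,.055),(.055,.085),(.085,.14)):
            m=ok&(P[...,2]>zl)&(P[...,2]<zh)&(P[...,0]>x0)&(P[...,0]<x1)&(P[...,1]>y0)&(P[...,1]<y1)
            if m.sum()<5: continue
            r=cv2.minAreaRect(P[m][:,:2].astype(np.float32)*1000); print(nm,zl,zh,m.sum(),np.round(r[0]),np.round(r[1]),round(r[2],1),np.round(P[m].mean(0),3))
```

```text
top bench z median 0.0005866527226706664
[ 1.55526175e-03 -4.80080712e-04 -4.39169558e-05]
carrier 0.03 0.047 521 [550. 351.] [191. 256.] 87.9 [0.536 0.347 0.043]
carrier 0.047 0.055 964 [549. 352.] [191. 252.] 88.3 [0.516 0.333 0.05 ]
carrier 0.055 0.085 371 [518. 345.] [ 87. 248.] 44.0 [0.565 0.294 0.073]
rack 0.03 0.047 764 [528.   5.] [ 74. 255.] 89.5 [0.59  0.006 0.04 ]
rack 0.047 0.055 8 [514.  15.] [ 23. 219.] 84.2 [0.527 0.016 0.05 ]
rack 0.055 0.085 62 [511.  12.] [ 43. 228.] 81.7 [0.484 0.018 0.069]
rack 0.085 0.14 64 [597.   4.] [71. 11.] 12.7 [0.596 0.005 0.114]
dock 0.03 0.047 3747 [ 577. -271.] [121. 271.] 73.1 [ 0.566 -0.264  0.043]
dock 0.047 0.055 728 [ 575. -270.] [105. 245.] 73.3 [ 0.558 -0.266  0.05 ]
dock 0.055 0.085 564 [ 664. -298.] [107.  72.] 73.0 [ 0.672 -0.303  0.073]
side bench z median -1.3575424216427656e-06
[ 0.00267147 -0.00101774 -0.00085774]
carrier 0.03 0.047 435 [548. 349.] [189. 257.] 88.2 [0.548 0.314 0.041]
carrier 0.047 0.055 362 [547. 350.] [193. 247.] 87.9 [0.506 0.333 0.05 ]
carrier 0.055 0.085 313 [515. 341.] [ 83. 248.] 48.0 [0.565 0.292 0.068]
rack 0.03 0.047 723 [528.   3.] [254.  70.] 2.0 [0.589 0.    0.039]
rack 0.047 0.055 34 [511.  10.] [ 38. 230.] 81.8 [0.519 0.009 0.051]
rack 0.055 0.085 126 [512.  10.] [ 40. 231.] 81.5 [0.525 0.012 0.068]
rack 0.085 0.14 132 [595.   5.] [70. 14.] 13.0 [0.595 0.003 0.106]
dock 0.03 0.047 6058 [ 577. -272.] [121. 271.] 73.0 [ 0.568 -0.278  0.043]
dock 0.047 0.055 884 [ 577. -271.] [107. 250.] 72.9 [ 0.562 -0.271  0.05 ]
dock 0.055 0.085 1095 [ 663. -298.] [109.  70.] 73.1 [ 0.665 -0.305  0.072]
```

View pics/crop1.png

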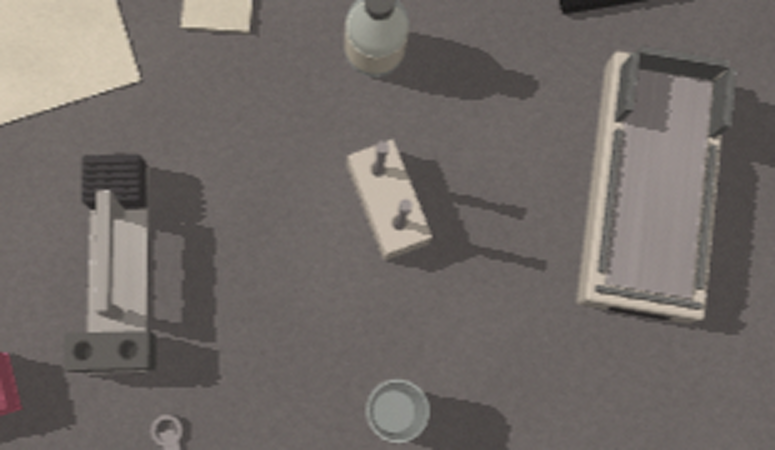

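The crop confirms the grey carrier: dark ribbed block at (113,180) and two sleeve mouths at (82,350) and (128,350), which is full-image (223,240) and (241,240). Next I'll separate the parts and measure each one.

```bash
cat > meas.py <<'E'
from h import *
def comp(d,P,m,umin=5):
    n,l,st,c=cv2.connectedComponentsWithStats(m.astype(np.uint8),connectivity=8)
    for i in range(1,n):
        if st[i,4]<umin: continue
        q=P[l==i]; r=cv2.minAreaRect(q[:,:2].astype(np.float32)*1000)
        print('   px',np.round(c[i]),st[i,4],'rect',np.round(r[0],1),np.round(r[1]),round(r[2],1),'mean',np.round(q.mean(0),4))
E
python3 - <<'E'
from meas import *
for n in('top','side'):
    d=np.load(n+'0.npy',allow_pickle=True).item(); P=cloud(d); ok=d['range_z']>0
    z=P[...,2];x=P[...,0];y=P[...,1]
    print(n,'carrier rail'); comp(d,P,ok&(z>.068)&(z<.085)&(y>.2)&(y<.4)&(x>.4)&(x<.75))
    print('carrier 45-56'); comp(d,P,ok&(z>.043)&(z<.056)&(y>.2)&(y<.4)&(x>.4)&(x<.75))
    print('rack top'); comp(d,P,ok&(z>.036)&(z<.044)&(y>-.1)&(y<.1)&(x>.5)&(x<.75))
    print('columns'); comp(d,P,ok&(z>.111)&(z<.14)&(y>-.1)&(y<.1)&(x>.5)&(x<.68),2)
    print('colmid'); comp(d,P,ok&(z>.05)&(z<.111)&(y>-.1)&(y<.1)&(x>.5)&(x<.68),2)
    print('dock seat'); comp(d,P,ok&(z>.0)&(z<.2)&(y>-.4)&(y<-.15)&(x>.4)&(x<.75),50)
    print('bottle');comp(d,P,ok&(z>.03)&(z<.2)&(y>-.2)&(y<.1)&(x>.68)&(x<.9),50)
    print('beaker');comp(d,P,ok&(z>.02)&(z<.09)&(y>-.2)&(y<.1)&(x>.3)&(x<.5),20)
E
```

```text
top carrier rail
   px [231. 200.] 307 rect [570.2 291.2] [ 15. 119.] 84.4 mean [0.5686 0.2906 0.0749]
carrier 45-56
   px [235. 171.] 410 rect [646.  283.2] [60. 55.] 83.8 mean [0.6498 0.282  0.0482]
   px [235. 222.] 5 rect [517.6 289.4] [1. 5.] 82.0 mean [0.5176 0.2895 0.0518]
   px [232. 240.] 443 rect [475.7 300.7] [82. 36.] 84.9 mean [0.4755 0.3004 0.0502]
rack top
   px [334. 124.] 6 rect [744.9  15.1] [12.  1.] 50.7 mean [0.7445 0.0144 0.0407]
   px [344. 125.] 15 rect [740.7 -12.2] [ 6. 34.] 11.6 mean [ 0.7398 -0.01    0.0395]
   px [346. 179.] 708 rect [596.9   4.4] [111.  51.] 13.1 mean [0.5941 0.0052 0.0404]
columns
   px [343. 159.] 22 rect [624.9  11.9] [10.  9.] 41.3 mean [0.6248 0.0119 0.12  ]
   px [352. 182.] 25 rect [567.   -1.7] [10. 10.] 85.0 mean [ 0.5668 -0.0017  0.1197]
colmid
   px [342. 164.] 27 rect [623.2  12.1] [11.  5.] 68.3 mean [0.6226 0.0123 0.0804]
   px [351. 187.] 18 rect [564.5  -0.9] [9. 3.] 66.7 mean [ 0.5641 -0.0007  0.0794]
dock seat
   px [451. 178.] 9546 rect [ 575. -275.] [350. 250.] 0.0 mean [ 0.568  -0.2667  0.0264]
bottle
   px [341. 111
[... 825 characters left out ...]
 27 rect [624.1  12.9] [13. 10.] 79.4 mean [0.6237 0.0109 0.1175]
   px [322. 198.] 30 rect [566.1  -0.9] [10. 13.] 18.3 mean [ 0.5665 -0.0028  0.1172]
colmid
   px [345. 205.] 87 rect [623.2  10.7] [10. 11.] 61.8 mean [0.6239 0.0098 0.0812]
   px [322. 211.] 81 rect [566.2  -5.2] [ 6. 10.] 71.5 mean [ 0.5657 -0.0047  0.0811]
dock seat
   px [348. 332.] 14532 rect [ 575. -275.] [250. 350.] 90.0 mean [ 0.5717 -0.3003  0.0282]
bottle
   px [405. 208.] 941 rect [764. -13.] [49. 65.] 65.0 mean [ 0.7616 -0.0207  0.0804]
beaker
   px [244. 220.] 621 rect [381.3  28.4] [60. 57.] 78.2 mean [0.3817 0.026  0.0507]
   px [293. 287.] 118 rect [ 480.5 -188. ] [24. 39.] 89.1 mean [ 0.4802 -0.1914  0.0429]
```

```bash
cat > go.py <<'E'
# usage: go.py x y z yawdeg   -> remaining shift in present tool axes (mm) and turn to put tool y along yaw (mod 180)
import sys
from h import *
s=manip.sense(); M=R.from_quat(s['tool_rot']).as_matrix(); p=s['tcp_pos']
ty=np.degrees(np.arctan2(M[1,1],M[0,1])); tilt=np.degrees(np.arccos(-M[2,0]))
print('t %.2f tcp %s tooly %.1f tilt %.2f gap %.3f F %s q6 %.2f'%(s['t'],np.round(p*1000,1),ty,tilt,s['finger_gap']*.0854,np.round(s['force'],1),s['q'][5]))
if len(sys.argv)>3:
    t=np.array([float(a) for a in sys.argv[1:4]])/1000
    print('shift now mm',np.round(M.T@(t-p)*1000,1))
    if len(sys.argv)>4:
        for k in (0,180):
            a=(float(sys.argv[4])+k-ty+180)%360-180   # world yaw about +z; tool x is down => turn = -a
            M2=R.from_euler('z',a,degrees=True).as_matrix()@M
            print(' turn %.1f deg %.3f rad (q6 %.2f/%.2f) ; shift after turn mm'%(-a,-np.radians(a),s['q'][5]-np.radians(a),s['q'][5]+np.radians(a)),np.round(M2.T@(t-p)*1000,1))
E
python3 go.py 567 -2 231 -5.4
```

```text
t 0.15 tcp [259.5 568.  230.5] tooly 65.4 tilt 0.10 gap 0.085 F [ 0.2  0.3 -0.9] q6 -0.18
shift now mm [ 1.000e-01 -3.905e+02  5.166e+02]
 turn 70.8 deg 1.236 rad (q6 1.06/-1.41) ; shift after turn mm [ -1.2 359.7 538.5]
 turn -109.2 deg -1.905 rad (q6 -2.08/1.73) ; shift after turn mm [ 3.000e-01 -3.597e+02 -5.385e+02]
```

```bash
python3 -m crank '[[0.045,0,-0.030,0.039,0.137],[0.045,0,-0.024,0.043,0.137],[0.045,0,-0.018,0.046,0.137],[0.045,0,-0.0115,0.048,0.137],[0.045,0,-0.005,0.049,0.137]]' 30
python3 -m crank '[[0.045,0,0.002,0.049,0.137],[0.045,0,0.009,0.0485,0.137],[0.045,0,0.015,0.047,0.137],[0.045,0,0.0215,0.0445,0.137],[0.045,0,0.0275,0.041,0]]'
python3 go.py 567 -2 200 -5.4
```

```text
t: 0.65
tcp_pos: [0.3769, 0.3496, 0.2312]
tool_rot: [0.375, 0.599, -0.375, 0.599]
force: [1.3, -0.1, -0.2]
finger_gap: 0.526
t: 1.15
tcp_pos: [0.4947, 0.1328, 0.2312]
tool_rot: [-0.523, -0.476, 0.523, -0.476]
force: [0.8, 1.1, -0.4]
finger_gap: 0.529
t 1.15 tcp [494.7 132.8 231.2] tooly -5.4 tilt 0.02 gap 0.045 F [ 0.8  1.1 -0.4] q6 0.14
shift now mm [ 31.2  84.6 127.5]
 turn 0.0 deg 0.001 rad (q6 0.14/0.14) ; shift after turn mm [ 31.2  84.7 127.4]
 turn -180.0 deg -3.141 rad (q6 -3.00/3.28) ; shift after turn mm [  31.3  -84.7 -127.4]
```

```bash
python3 -m crank '[[0.045,0.010,0.028,0.042,0],[0.045,0.010,0.028,0.042,0],[0.045,0.011,0.0285,0.0425,0],[0.045,0,0,0,0]]'
python3 go.py 567 -2 200 -5.4
python3 - <<'E'
from meas import *
d=grab('wrist'); cv2.imwrite('pics/wrist1.png',d['image']); P=cloud(d); ok=d['range_z']>0
x,y,z=P[...,0],P[...,1],P[...,2]
print(proj(d,d['s']['tcp_pos']), proj(d,np.array([.567,-.002,.12])),proj(d,np.array([.6257,.0118,.12])))
print('col');comp(d,P,ok&(z>.114)&(z<.128)&(abs(y)<.05)&(x>.53)&(x<.68),10)
print('rack');comp(d,P,ok&(z>.036)&(z<.044)&(abs(y)<.1)&(x>.5)&(x<.7),30)
E
```

```text
t: 1.55
tcp_pos: [0.5674, -0.0001, 0.2]
tool_rot: [-0.524, -0.474, 0.524, -0.476]
force: [-0.0, 1.0, 0.0]
finger_gap: 0.528
t 1.55 tcp [ 5.674e+02 -1.000e-01  2.000e+02] tooly -5.6 tilt 0.15 gap 0.045 F [-0.  1.  0.] q6 -0.10
shift now mm [-0.  -0.2  1.9]
 turn -0.2 deg -0.003 rad (q6 -0.10/-0.09) ; shift after turn mm [-0.  -0.2  1.9]
 turn 179.8 deg 3.139 rad (q6 3.04/-3.24) ; shift after turn mm [-0.   0.2 -1.9]
(np.float64(320.57995325649154), np.float64(257.27909839022107)) (np.float64(320.2616339710439), np.float64(211.97412531200712)) (np.float64(388.8364150797456), np.float64(189.99388715043068))
col
   px [388. 188.] 187 rect [625.3  13.2] [12. 12.] 39.5 mean [0.6248 0.0137 0.1191]
   px [320. 209.] 161 rect [ 5.669e+02 -3.000e-01] [12. 10.] 84.3 mean [ 0.567  -0.      0.1191]
rack
   px [346. 175.] 3710 rect [596.   6.] [110.  51.] 13.2 mean [0.596  0.0089 0.0397]
```

View pics/wrist1.png

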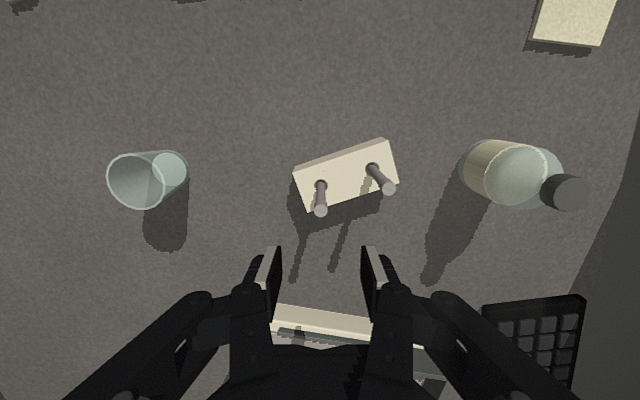

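Wrist view: column_1's top is at (320,209), centred between the jaws, and column_2's is at (388,188). The positions agree with the top view to about 2 mm, so I'm going down on column_1.

```bash
python3 -m crank '[[0.04,0.045,0,0.001,0],[0.04,0.045,0,0,0],[0.04,0.042,0,0,0],[0.04,0,0,0,0]]' 30
python3 go.py 567 -1 66 -5.4
python3 -m crank '[[0.0,0.002,0,0,0],[0.0,0,0,0,0],[0.0,0,0,0,0],[0,0,0,0,0]]' 30
python3 go.py 567 -1 66 -5.4
```

```text
t: 2.0
tcp_pos: [0.5588, 0.0067, 0.0642]
tool_rot: [-0.519, -0.481, 0.525, -0.473]
force: [-0.2, -0.1, -0.0]
finger_gap: 0.468
t 2.00 tcp [558.8   6.7  64.2] tooly -5.2 tilt 0.81 gap 0.040 F [-0.2 -0.1 -0. ] q6 -0.10
shift now mm [-2.   8.8  6.9]
 turn 0.2 deg 0.004 rad (q6 -0.09/-0.10) ; shift after turn mm [-2.   8.8  6.9]
 turn -179.8 deg -3.137 rad (q6 -3.24/3.04) ; shift after turn mm [-1.7 -8.9 -6.9]
t: 2.4
tcp_pos: [0.5657, 0.0046, 0.0696]
tool_rot: [0.523, 0.476, -0.521, 0.478]
force: [0.4, 1.1, -0.2]
finger_gap: 0.108
t 2.40 tcp [565.7   4.6  69.6] tooly -5.2 tilt 0.25 gap 0.009 F [ 0.4  1.1 -0.2] q6 -0.10
shift now mm [3.6 1.8 5.4]
 turn 0.2 deg 0.003 rad (q6 -0.10/-0.10) ; shift after turn mm [3.6 1.8 5.4]
 turn -179.8 deg -3.138 rad (q6 -3.24/3.04) ; shift after turn mm [ 3.5 -1.9 -5.4]
```

```bash
python3 -m crank '[[0.0,0,0,0,0],[0,0,0,0,0]]' 40
python3 go.py 567 -1 66 -5.4
python3 -m crank '[[0.0,-0.02,0,0,0],[0,-0.03,0,0,0],[0.0,-0.04,0,0,0],[0.0,-0.02,0,0,0],[0,0,0,0,0]]' 40
python3 go.py 567 -1 66 -5.4
python3 - <<'E'
from meas import *
d=grab('wrist'); cv2.imwrite('pics/wrist2.png',d['image']); P=cloud(d); ok=d['range_z']>0
x,y,z=P[...,0],P[...,1],P[...,2]
print(d['s']['tcp_pos'])
print('rack');comp(d,P,ok&(z>.036)&(z<.044)&(abs(y)<.1)&(x>.5)&(x<.7),30)
E
python3 - <<'E'
from h import *
d=grab('side'); cv2.imwrite('pics/side1.png',cv2.resize(d['image'][80:280,220:500],None,fx=2.5,fy=2.5))
E
```

```text
t: 2.6
tcp_pos: [0.5657, 0.0045, 0.0694]
tool_rot: [0.523, 0.476, -0.521, 0.478]
force: [-0.8, 0.5, 7.5]
finger_gap: 0.107
t 2.60 tcp [565.7   4.5  69.4] tooly -5.2 tilt 0.23 gap 0.009 F [-0.8  0.5  7.5] q6 -0.10
shift now mm [3.4 1.8 5.3]
 turn 0.2 deg 0.003 rad (q6 -0.10/-0.10) ; shift after turn mm [3.4 1.8 5.3]
 turn -179.8 deg -3.138 rad (q6 -3.24/3.04) ; shift after turn mm [ 3.4 -1.8 -5.3]
t: 3.1
tcp_pos: [0.5666, 0.0042, 0.1812]
tool_rot: [0.524, 0.474, -0.52, 0.479]
force: [0.6, -0.5, -0.5]
finger_gap: 0.107
t 3.10 tcp [566.6   4.2 181.2] tooly -5.2 tilt 0.47 gap 0.009 F [ 0.6 -0.5 -0.5] q6 -0.10
shift now mm [115.2  -0.    5. ]
 turn 0.2 deg 0.003 rad (q6 -0.10/-0.10) ; shift after turn mm [115.2  -0.    5. ]
 turn -179.8 deg -3.138 rad (q6 -3.24/3.04) ; shift after turn mm [115.1  -1.9  -5.2]
[0.56656392 0.00418395 0.18116521]
rack
   px [346. 184.] 4305 rect [596.   6.] [110.  51.] 13.2 mean [0.5947 0.0077 0.0396]
```

View pics/wrist2.png

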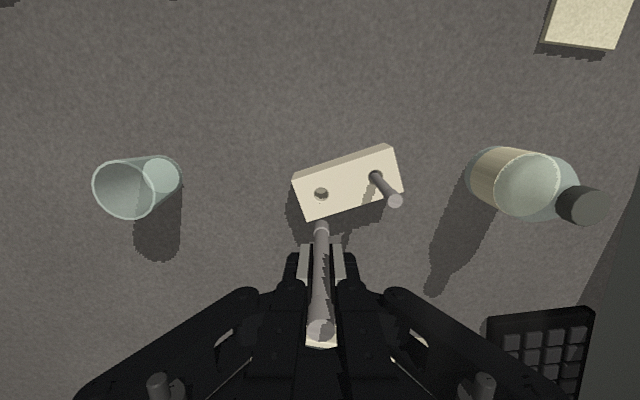

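View pics/side1.png

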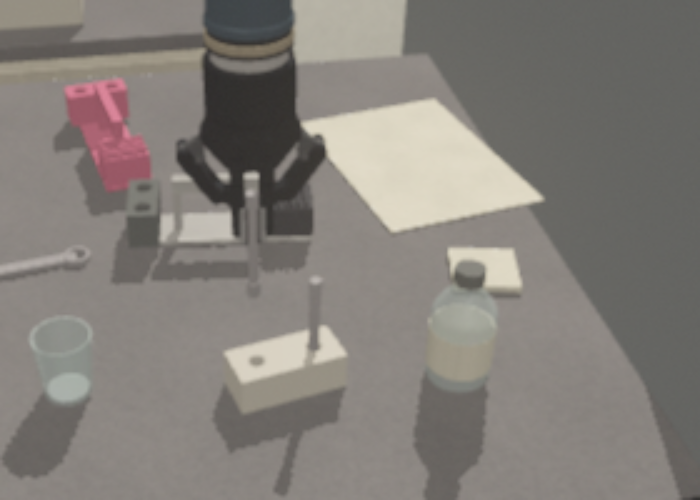

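The wrist view shows column_1 in the jaws, with its top at (321,325) and lower end at (321,228). Hole 1 at (321,193) is empty. I'll measure the rod's axis in the tool frame before I place it.

```bash
cat > rod.py <<'E'
from h import *
d=grab('wrist'); P=cloud(d); rz=d['range_z']
T=np.eye(4); s=d['s']; M=R.from_quat(s['tool_rot']).as_matrix()
L=(P-s['tcp_pos'])@M   # tool coords
u,v=np.meshgrid(np.arange(640),np.arange(400))
m=(rz>0)&(abs(u-321)<12)&(v>200)&(v<350)&(abs(L[...,1])<.010)&(L[...,0]>-.08)&(L[...,0]<.1)&(abs(L[...,2])<.03)
q=L[m]*1000
for a in range(-65,80,10):
    k=(q[:,0]>=a)&(q[:,0]<a+10)
    if k.sum()>4:
        w=q[k]; print(a,k.sum(),'y %.1f..%.1f med %.1f  z near-cam max %.1f min %.1f med %.1f'%(w[:,1].min(),w[:,1].max(),np.median(w[:,1]),w[:,2].max(),w[:,2].min(),np.median(w[:,2])))
print('x range',q[:,0].min(),q[:,0].max(), 'cam in tool',np.round(np.asarray(d['T_tool_cam'])[:3,3]*1000))
E
python3 rod.py
```

```text
-55 649 y -4.4..4.9 med 0.2  z near-cam max 12.0 min -1.1 med 3.5
-45 416 y -4.8..5.2 med 0.7  z near-cam max 3.5 min -11.4 med 0.3
-35 293 y -5.0..5.5 med 0.2  z near-cam max 4.4 min -11.2 med 1.1
-25 250 y -5.4..5.9 med 0.2  z near-cam max 4.1 min -11.1 med 1.2
-15 260 y -5.8..6.2 med 0.2  z near-cam max 4.2 min -11.2 med 0.9
-5 154 y -5.8..6.3 med 0.2  z near-cam max 4.3 min -10.9 med 1.3
5 121 y -4.8..4.7 med 0.2  z near-cam max 4.6 min 0.1 med 1.5
15 98 y -4.4..4.7 med -0.4  z near-cam max 4.6 min 0.2 med 1.5
25 89 y -4.6..4.5 med 0.3  z near-cam max 4.6 min 0.2 med 1.4
35 112 y -5.7..5.4 med -0.4  z near-cam max 7.5 min -0.4 med 1.5
45 76 y -5.8..5.6 med -0.5  z near-cam max 7.0 min -0.8 med 0.7
55 25 y -5.2..5.7 med 0.3  z near-cam max 3.6 min -0.5 med 0.6
x range -75.32889067141303 58.19551455082205 cam in tool [-142.    0.  -81.]
```

```bash
python3 go.py 478.1 327.7 175 -5.4
```

```text
t 3.25 tcp [563.3   4.7 176.6] tooly -5.2 tilt 0.10 gap 0.009 F [ 0.2 -0.8 -1.2] q6 -0.10
shift now mm [   1.9 -114.2 -313.9]
 turn 0.2 deg 0.003 rad (q6 -0.10/-0.10) ; shift after turn mm [   1.9 -115.2 -313.5]
 turn -179.8 deg -3.138 rad (q6 -3.24/3.04) ; shift after turn mm [  1.4 115.2 313.5]
```

```bash
python3 -m crank '[[0,0,-0.0163,-0.045,0],[0,0,-0.0163,-0.045,0],[0,0,-0.0163,-0.045,0],[0,0,-0.0163,-0.045,0],[0,0,-0.0163,-0.045,0]]' 40
python3 -m crank '[[0,0,-0.0163,-0.045,0],[0,0,-0.0163,-0.044,0],[0,0,0,0,0],[0,0,0,0,0]]' 40
python3 go.py 478.1 327.7 175 -5.4
cat > sl.py <<'E'
from meas import *
import sys
d=grab('wrist'); cv2.imwrite('pics/'+sys.argv[1]+'.png',d['image']); P=cloud(d); ok=d['range_z']>0
x,y,z=P[...,0],P[...,1],P[...,2]
print('tcp',np.round(d['s']['tcp_pos']*1000,1))
print('z45-55');comp(d,P,ok&(z>.044)&(z<.056)&(y>.2)&(y<.4)&(x>.4)&(x<.72),50)
print('rail');comp(d,P,ok&(z>.069)&(z<.080)&(y>.2)&(y<.4)&(x>.4)&(x<.72),50)
print('expected a,b px',proj(d,np.array([.4734,.2787,.05])),proj(d,np.array([.4776,.3225,.05])))
E
python3 sl.py wrist3; python3 rod.py | grep -E '^(5|15|25|45|55|x)'
```

```text
t: 3.75
tcp_pos: [0.5017, 0.2373, 0.1754]
tool_rot: [-0.521, -0.477, 0.524, -0.476]
force: [0.6, -0.2, -1.0]
finger_gap: 0.106
t: 4.15
tcp_pos: [0.4775, 0.3281, 0.1754]
tool_rot: [-0.52, -0.478, 0.523, -0.477]
force: [0.1, -0.8, -0.4]
finger_gap: 0.106
t 4.15 tcp [477.5 328.1 175.4] tooly -5.0 tilt 0.23 gap 0.009 F [ 0.1 -0.8 -0.4] q6 0.50
shift now mm [0.4 0.6 0.4]
 turn 0.4 deg 0.006 rad (q6 0.50/0.49) ; shift after turn mm [0.4 0.6 0.4]
 turn -179.6 deg -3.135 rad (q6 -2.64/3.63) ; shift after turn mm [ 0.4 -0.6 -0.4]
tcp [477.5 328.1 175.4]
z45-55
   px [321. 208.] 1747 rect [475.2 304.1] [79. 36.] 84.7 mean [0.476  0.3128 0.0495]
   px [489. 216.] 2073 rect [644.1 285.8] [59. 59.] 84.8 mean [0.6488 0.2889 0.048 ]
   px [358. 215.] 62 rect [511.6 301.4] [17.  8.] 47.7 mean [0.5133 0.303  0.0501]
rail
   px [420. 228.] 1896 rect [569.1 293.3] [ 15. 120.] 84.2 mean [0.5688 0.2942 0.0741]
expected a,b px (np.float64(321.3341078712609), np.float64(238.9705515637197)) (np.float64(321.66112662022493), np.float64(199.62107367849813))
5 127 y -4.8..4.7 med -0.4  z near-cam max 4.9 min 0.2 med 1.5
15 92 y -4.4..4.8 med 0.3  z near-cam max 4.3 min 0.2 med 1.4
25 90 y -4.6..4.4 med -0.1  z near-cam max 4.9 min 0.4 med 1.5
45 84 y -5.8..5.6 med -0.1  z near-cam max 7.8 min -0.7 med 0.5
55 20 y -5.2..5.7 med 0.7  z near-cam max 3.8 min -0.3 med 0.6
x range -74.91735626768833 58.472448566225246 cam in tool [-142.    0.  -81.]
```

View pics/wrist3.png

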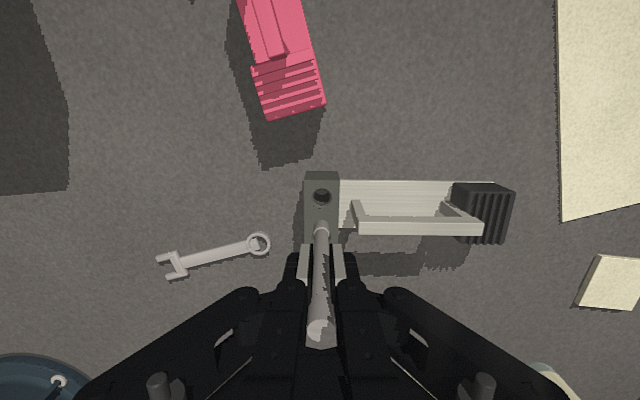

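The wrist view shows the sleeve_b mouth at (322,196) and the held rod's lower end at (321,228). I'll fit the mouth properly.

```bash
cat > hole.py <<'E'
from h import *
import sys
u0,v0,u1,v1=map(int,sys.argv[1:5])
d=grab('wrist'); im=d['image']; g=cv2.cvtColor(im,cv2.COLOR_BGR2GRAY)[v0:v1,u0:u1]
big=cv2.resize(g,None,fx=8,fy=8,interpolation=cv2.INTER_CUBIC)
t,b=cv2.threshold(big,0,255,cv2.THRESH_BINARY_INV+cv2.THRESH_OTSU)
cs,_=cv2.findContours(b,cv2.RETR_EXTERNAL,cv2.CHAIN_APPROX_NONE)
out=cv2.cvtColor(big,cv2.COLOR_GRAY2BGR)
for c in cs:
    if cv2.contourArea(c)<1500: continue
    e=cv2.fitEllipse(cv2.convexHull(c)); cv2.ellipse(out,e,(0,0,255),1)
    u=(e[0][0]+.5)/8-.5+u0; v=(e[0][1]+.5)/8-.5+v0
    print('thr',t,'ell px %.1f %.1f axes %s'%(u,v,np.round(np.array(e[1])/8,1)),'world z.05',np.round(onplane(d,u,v,.05)*1000,1),'size mm %.1f'%(e[1][1]/8/d['f']*np.linalg.norm(onplane(d,u,v,.05)-d['C'][:3,3])*1000))
cv2.imwrite('pics/'+sys.argv[5]+'.png',out)
E
python3 hole.py 308 180 337 208 hole1
```

```text
thr 71.0 ell px 320.4 194.5 axes [16.1 18.4] world z.05 [478.1 326.2  50. ] size mm 18.6
```

View pics/hole1.png

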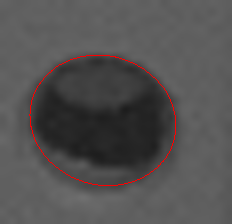

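```bash
python3 go.py 478.3 329.5 118 -5.4;  python3 -m crank '[[0,0.028,0,-0.0015,0],[0,0.029,0,0,0],[0,0,0,0,0],[0,0,0,0,0]]' 40
python3 go.py 478.3 329.5 118 -5.4; python3 sl.py wrist4;python3 go.py 478.3 329.5 118 -5.4;
python3 -c "
import cv2;i=cv2.imread('pics/wrist4.png');cv2.imwrite('pics/w4c.png',cv2.resize(i[150:350,250:450],None,fx=3,fy=3,interpolation=cv2.INTER_CUBIC))"
```

```text
t 4.30 tcp [479.1 326.2 176.4] tooly -5.3 tilt 0.13 gap 0.009 F [ 0.1 -1.  -1.6] q6 0.50
shift now mm [58.4 -1.  -3.3]
 turn 0.1 deg 0.002 rad (q6 0.50/0.50) ; shift after turn mm [58.4 -1.1 -3.3]
 turn -179.9 deg -3.140 rad (q6 -2.64/3.64) ; shift after turn mm [58.4  1.3  3.1]
t: 4.7
tcp_pos: [0.4797, 0.3278, 0.1202]
tool_rot: [-0.522, -0.476, 0.523, -0.476]
force: [0.4, 0.2, -0.5]
finger_gap: 0.106
t 4.70 tcp [479.7 327.8 120.2] tooly -5.3 tilt 0.09 gap 0.009 F [ 0.4  0.2 -0.5] q6 0.50
shift now mm [ 2.2 -1.5 -1.5]
 turn 0.1 deg 0.001 rad (q6 0.50/0.50) ; shift after turn mm [ 2.2 -1.5 -1.5]
 turn -179.9 deg -3.140 rad (q6 -2.64/3.64) ; shift after turn mm [2.2 1.5 1.5]
tcp [479.7 327.8 120.2]
z45-55
   px [317. 217.] 1621 rect [476.5 318.6] [50. 36.] 84.3 mean [0.4764 0.325  0.0494]
   px [523. 236.] 2874 rect [643.9 286.1] [59. 59.] 85.1 mean [0.6485 0.291  0.0483]
   px [364. 238.] 108 rect [511.7 301. ] [17.  8.] 48.2 mean [0.5137 0.3034 0.0502]
rail
   px [320. 228.] 124 rect [479.1 324.5] [ 8. 11.] 87.3 mean [0.4793 0.3262 0.075 ]
   px [441. 256.] 2976 rect [569.3 293.2] [ 15. 120.] 84.1 mean [0.5689 0.2945 0.0741]
expected a,b px (np.float64(318.9025657972417), np.float64(267.02799421956695)) (np.float64(318.88248711604956), np.float64(220.3324497129467))
t 4.75 tcp [480.4 328.5 121.1] tooly -5.3 tilt 0.05 gap 0.010 F [-0.  -0.6 -0.3] q6 0.50
shift now mm [ 3.1 -2.2 -0.8]
 turn 0.1 deg 0.002 rad (q6 0.50/0.50) ; shift after turn mm [ 3.1 -2.2 -0.8]
 turn -179.9 deg -3.140 rad (q6 -2.64/3.64) ; shift after turn mm [3.1 2.2 0.8]
```

View pics/w4c.png

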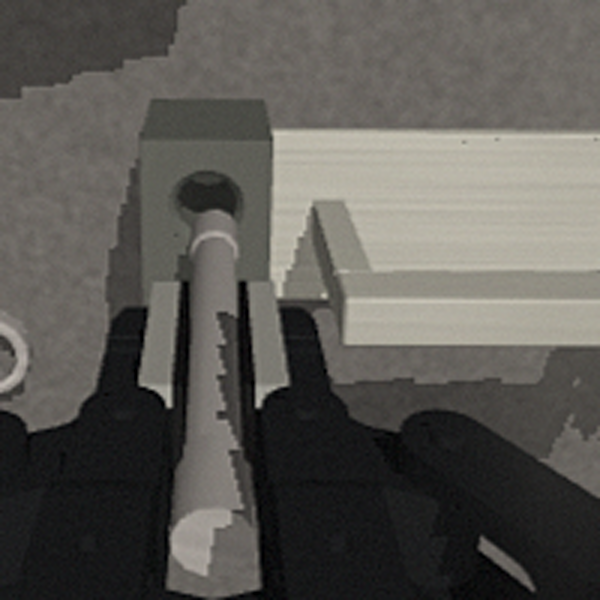

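```bash
python3 -m crank '[[0,0.003,-0.002,-0.0,0],[0,0,0,0,0]]' 40
python3 go.py 478.3 329.5 118 -5.4
python3 - <<'E'
from h import *
d=grab('wrist'); s=d['s'];M=R.from_quat(s['tool_rot']).as_matrix()
i=d['image']
e=s['tcp_pos']+M@np.array([.0585,.0001,.0052]); print('rod end world',np.round(e*1000,1),'px',np.round(proj(d,e),1))
print('rod straight below at mouth px',np.round(proj(d,[e[0],e[1],.05]),1))
c=i[190:260,290:350]; c=cv2.resize(c,None,fx=9,fy=9,interpolation=cv2.INTER_CUBIC)
for dx in range(0,60,10): cv2.putText(c,str(290+dx),(dx*9,10),0,.4,(0,255,0))
for dy in range(0,70,10): cv2.putText(c,str(190+dy),(0,dy*9+5),0,.4,(0,255,0))
u,v=proj(d,[e[0],e[1],.05]); cv2.circle(c,(int((u-290)*9),int((v-190)*9)),4,(0,0,255),-1)
cv2.imwrite('pics/w5c.png',c)
E
```

```text
t: 4.95
tcp_pos: [0.4776, 0.3294, 0.1183]
tool_rot: [0.523, 0.477, -0.522, 0.477]
force: [0.2, -0.1, 0.2]
finger_gap: 0.108
t 4.95 tcp [477.6 329.4 118.3] tooly -5.2 tilt 0.08 gap 0.009 F [ 0.2 -0.1  0.2] q6 0.50
shift now mm [ 0.3  0.7 -0.2]
 turn 0.2 deg 0.003 rad (q6 0.51/0.50) ; shift after turn mm [ 0.3  0.7 -0.2]
 turn -179.8 deg -3.139 rad (q6 -2.64/3.64) ; shift after turn mm [ 0.3 -0.7  0.2]
rod end world [477.3 324.2  59.8] px [320.8 225.6]
rod straight below at mouth px [320.8 220.9]
```

View pics/w5c.png

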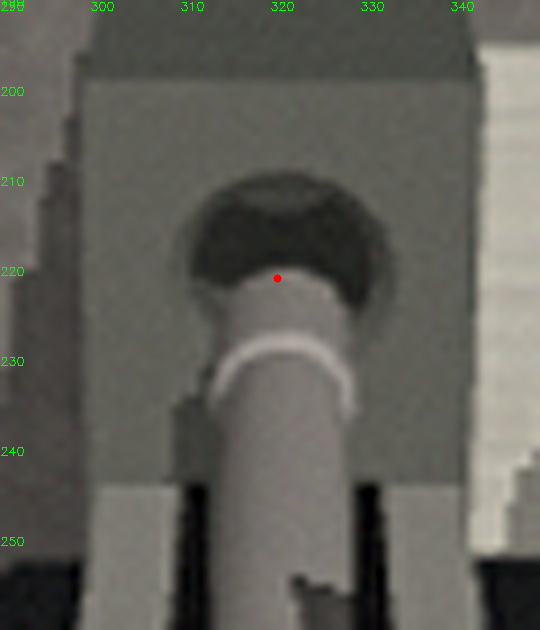

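The rod's drop line is at (320.8,220.9) and the mouth centre is about (320.8,219.6), so they agree to about 1 mm. Inserting with a 1 mm nudge.

```bash
python3 -m crank '[[0,0.010,0,-0.001,0],[0,0.010,0,0,0],[0,0,0,0,0]]' 40
python3 go.py 477.6 330.4 70 -5.4
python3 -m crank '[[0,0.010,0,0,0],[0,0.010,0,0,0],[0,0.0,0,0,0]]' 40
python3 go.py 477.6 330.4 70 -5.4
```

```text
t: 5.3
tcp_pos: [0.4761, 0.3299, 0.0955]
tool_rot: [-0.521, -0.477, 0.523, -0.476]
force: [0.1, 0.7, 0.1]
finger_gap: 0.107
t 5.30 tcp [476.1 329.9  95.5] tooly -5.2 tilt 0.22 gap 0.009 F [0.1 0.7 0.1] q6 0.50
shift now mm [25.5  1.5 -0.7]
 turn 0.2 deg 0.003 rad (q6 0.51/0.50) ; shift after turn mm [25.5  1.5 -0.7]
 turn -179.8 deg -3.138 rad (q6 -2.63/3.64) ; shift after turn mm [25.5 -1.4  0.6]
t: 5.6
tcp_pos: [0.4762, 0.3298, 0.0755]
tool_rot: [-0.521, -0.477, 0.523, -0.476]
force: [-0.6, 0.7, -0.8]
finger_gap: 0.106
t 5.60 tcp [476.2 329.8  75.5] tooly -5.2 tilt 0.21 gap 0.009 F [-0.6  0.7 -0.8] q6 0.50
shift now mm [ 5.5  1.3 -0.7]
 turn 0.2 deg 0.003 rad (q6 0.51/0.50) ; shift after turn mm [ 5.5  1.3 -0.7]
 turn -179.8 deg -3.138 rad (q6 -2.63/3.64) ; shift after turn mm [ 5.5 -1.3  0.7]
```

```bash
python3 -m crank '[[0,0.004,0.001,0,0],[0,0,0,0,0],[0.028,0,0,0,0],[0.028,0,0,0,0]]' 40
python3 -m crank '[[0.028,-0.02,0,0,0],[0.028,-0.045,0,0,0],[0.028,-0.045,0,0,0],[0.028,0,0,0,0]]' 40
python3 go.py 625 12 185 -5.4; python3 sl.py wrist6
```

```text
t: 6.0
tcp_pos: [0.4787, 0.3304, 0.0738]
tool_rot: [0.523, 0.477, -0.522, 0.477]
force: [-0.0, -0.8, 0.5]
finger_gap: 0.326
t: 6.4
tcp_pos: [0.4826, 0.3323, 0.1902]
tool_rot: [0.527, 0.475, -0.517, 0.478]
force: [0.3, 0.1, 0.6]
finger_gap: 0.327
t 6.40 tcp [482.6 332.3 190.2] tooly -5.2 tilt 0.84 gap 0.028 F [0.3 0.1 0.6] q6 0.50
shift now mm [  5.2 170.8 306.1]
 turn 0.2 deg 0.003 rad (q6 0.51/0.50) ; shift after turn mm [  5.2 171.8 305.5]
 turn -179.8 deg -3.138 rad (q6 -2.64/3.64) ; shift after turn mm [   5.2 -171.9 -305.4]
tcp [482.6 332.3 190.2]
z45-55
   px [315. 215.] 1740 rect [474.8 302.3] [82. 36.] 84.0 mean [0.4752 0.305  0.0495]
   px [473. 215.] 1839 rect [643.8 286.3] [58. 59.] 85.0 mean [0.649  0.2888 0.048 ]
   px [350. 214.] 55 rect [511.7 301.4] [17.  8.] 47.1 mean [0.5136 0.3034 0.0498]
rail
   px [407. 226.] 1678 rect [569.4 293.3] [ 14. 120.] 84.4 mean [0.5685 0.2942 0.0742]
expected a,b px (np.float64(315.2939713976216), np.float64(238.17374645370504)) (np.float64(315.21098583725967), np.float64(200.70200260159453))
```

View pics/wrist6.png

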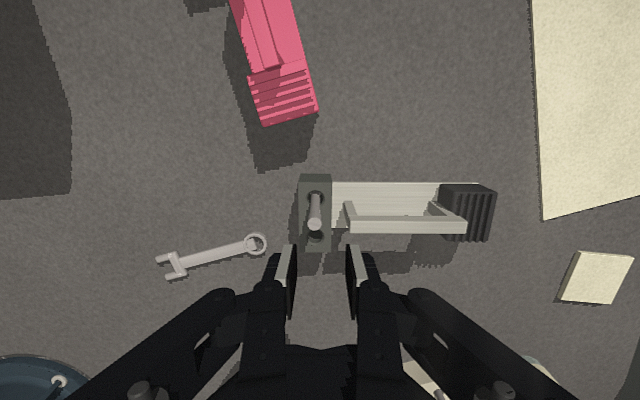

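Column_1 now stands in sleeve_b, with its top at (315,224). Sleeve_a's mouth is free at (315,236), and the carrier hasn't moved. Going for column_2.

```bash
python3 -m crank '[[0.04,0,0.0215,0.038,0],[0.04,0,0.0215,0.038,0],[0.04,0,0.0215,0.038,0],[0.04,0,0.0215,0.038,0],[0.04,0,0.0215,0.038,0]]' 40
python3 -m crank '[[0.04,0,0.0215,0.038,0],[0.04,0,0.0215,0.038,0],[0.04,0,0.0215,0.038,0],[0.04,0,0,0,0],[0.04,0,0,0,0]]' 40
python3 go.py 625 12.5 180 -5.4
```

```text
t: 6.95
tcp_pos: [0.5677, 0.1297, 0.1821]
tool_rot: [-0.522, -0.477, 0.523, -0.476]
force: [-0.2, -0.2, -0.3]
finger_gap: 0.47
t: 7.45
tcp_pos: [0.6213, 0.011, 0.1819]
tool_rot: [-0.522, -0.477, 0.523, -0.475]
force: [-0.1, -0.2, 0.3]
finger_gap: 0.468
t 7.45 tcp [621.3  11.  181.9] tooly -5.4 tilt 0.17 gap 0.040 F [-0.1 -0.2  0.3] q6 -0.07
shift now mm [ 1.9  3.6 -1.9]
 turn 0.0 deg 0.001 rad (q6 -0.07/-0.07) ; shift after turn mm [ 1.9  3.6 -1.9]
 turn -180.0 deg -3.141 rad (q6 -3.21/3.07) ; shift after turn mm [ 1.9 -3.6  1.9]
```

```bash
python3 -m crank '[[0.04,0.016,0.0035,-0.002,0],[0.04,0.025,0,0,0],[0.04,0.025,0,0,0],[0.04,0,0,0,0],[0.04,0,0,0,0]]' 40
python3 go.py 625 12.5 66 -5.4
python3 - <<'E'
from meas import *
d=grab('wrist'); cv2.imwrite('pics/wrist7.png',d['image']); P=cloud(d); ok=d['range_z']>0
x,y,z=P[...,0],P[...,1],P[...,2]
comp(d,P,ok&(z>.113)&(z<.128)&(abs(y)<.05)&(x>.605)&(x<.645),10)
E
python3 go.py 625 12.5 66 -5.4
```

```text
t: 7.95
tcp_pos: [0.6247, 0.0151, 0.1163]
tool_rot: [-0.521, -0.478, 0.522, -0.476]
force: [-0.4, -0.3, -0.3]
finger_gap: 0.467
t 7.95 tcp [624.7  15.1 116.3] tooly -5.1 tilt 0.15 gap 0.040 F [-0.4 -0.3 -0.3] q6 -0.07
shift now mm [50.3  0.6  2.6]
 turn 0.3 deg 0.005 rad (q6 -0.06/-0.07) ; shift after turn mm [50.3  0.6  2.6]
 turn -179.7 deg -3.136 rad (q6 -3.20/3.07) ; shift after turn mm [50.3 -0.4 -2.6]
   px [284. 251.] 39 rect [605.2  24.3] [8. 1.] 84.7 mean [0.6054 0.0245 0.1232]
   px [322. 261.] 402 rect [625.4  13.4] [12. 12.] 67.7 mean [0.6255 0.0143 0.1188]
   px [356. 269.] 66 rect [644.3  10.2] [16.  0.] 85.2 mean [0.6443 0.0096 0.123 ]
t 8.00 tcp [625.8  14.7 117.5] tooly -5.1 tilt 0.01 gap 0.040 F [ 0.4 -0.6  0.5] q6 -0.07
shift now mm [51.5 -0.6  2.3]
 turn 0.3 deg 0.005 rad (q6 -0.06/-0.07) ; shift after turn mm [51.5 -0.6  2.3]
 turn -179.7 deg -3.137 rad (q6 -3.20/3.07) ; shift after turn mm [51.5  0.5 -2.3]
```

View pics/wrist7.png

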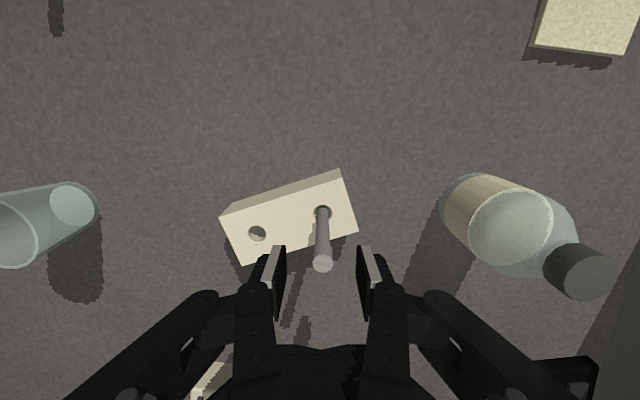

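Column_2's top is at (322,263), midway between the jaws. Going down the last 51 mm and gripping.

```bash
python3 -m crank '[[0.04,0.018,0,0.002,0],[0.04,0.018,0,0,0],[0.04,0.015,0,0,0],[0.04,0,0,0,0],[0.04,0,0,0,0]]' 40
python3 go.py 625 12.5 66 -5.4
python3 -m crank '[[0,0,0,0,0],[0,0,0,0,0],[0,0,0,0,0],[0,0,0,0,0]]' 40
python3 go.py 625 12.5 66 -5.4
python3 -m crank '[[0,-0.020,0,0,0],[0,-0.03,0,0,0],[0,-0.03,0,0,0],[0,-0.03,0,0,0],[0,0,0,0,0]]' 40
python3 -m crank '[[0,0,0,0,0]]' 40
python3 rod.py; python3 go.py 474 284 178 -5.4
```

```text
t: 8.5
tcp_pos: [0.626, 0.0117, 0.0669]
tool_rot: [0.522, 0.477, -0.522, 0.477]
force: [-0.1, 0.9, -0.0]
finger_gap: 0.469
t 8.50 tcp [626.   11.7  66.9] tooly -5.2 tilt 0.04 gap 0.040 F [-0.1  0.9 -0. ] q6 -0.07
shift now mm [ 0.9 -1.1 -0.7]
 turn 0.2 deg 0.003 rad (q6 -0.07/-0.07) ; shift after turn mm [ 0.9 -1.1 -0.7]
 turn -179.8 deg -3.138 rad (q6 -3.21/3.07) ; shift after turn mm [0.9 1.1 0.7]
t: 8.9
tcp_pos: [0.6262, 0.0114, 0.0674]
tool_rot: [0.523, 0.476, -0.522, 0.477]
force: [0.2, -0.1, 4.3]
finger_gap: 0.108
t 8.90 tcp [626.2  11.4  67.4] tooly -5.2 tilt 0.10 gap 0.009 F [ 0.2 -0.1  4.3] q6 -0.07
shift now mm [ 1.4 -1.3 -0.9]
 turn 0.2 deg 0.003 rad (q6 -0.07/-0.07) ; shift after turn mm [ 1.4 -1.3 -0.9]
 turn -179.8 deg -3.138 rad (q6 -3.21/3.07) ; shift after turn mm [1.4 1.3 0.9]
t: 9.4
tcp_pos: [0.6286, 0.0112, 0.181]
tool_rot: [0.524, 0.474, -0.52, 0.479]
force: [0.6, 0.5, -0.2]
finger_gap: 0.105
t: 9.5
tcp_pos: [0.6256, 0.0116, 0.1768]
tool_rot: [0.522, 0.476, -0.522, 0.477]
force: [-1.3, 0.5, -0.7]
finger_gap: 0.103
-55 750 y -4.3..4.8 med 0.2  z near-cam max 4.8 m
[... 426 characters left out ...]
5 y -5.0..4.2 med -0.4  z near-cam max -2.7 min -6.8 med -5.7
25 82 y -4.6..4.4 med -0.1  z near-cam max -3.1 min -6.9 med -5.7
35 109 y -5.5..5.4 med -0.4  z near-cam max 0.4 min -7.5 med -5.8
45 68 y -5.8..5.5 med -0.5  z near-cam max -3.1 min -7.7 med -6.5
55 9 y -5.9..4.9 med -0.5  z near-cam max -3.0 min -7.2 med -6.3
x range -74.66944788897435 56.498878537177966 cam in tool [-142.    0.  -81.]
t 9.55 tcp [624.8  11.7 175.6] tooly -5.2 tilt 0.09 gap 0.009 F [-0.1  0.  -0.9] q6 -0.07
shift now mm [  -2.1 -174.9 -257.5]
 turn 0.2 deg 0.003 rad (q6 -0.07/-0.07) ; shift after turn mm [  -2.1 -175.7 -256.9]
 turn -179.8 deg -3.138 rad (q6 -3.21/3.07) ; shift after turn mm [ -2.7 175.7 256.9]
```

```bash
python3 go.py 473.1 279.1 176 -5.3 | tail -3
python3 -m crank '[[0,0,-0.0249,-0.036,0],[0,0,-0.0249,-0.036,0],[0,0,-0.0249,-0.036,0],[0,0,-0.0249,-0.036,0],[0,0,-0.0249,-0.036,0]]' 40
python3 -m crank '[[0,0,-0.0249,-0.036,0],[0,0,-0.0249,-0.036,0],[0,0,0,0,0],[0,0,0,0,0]]' 40
python3 go.py 473.1 279.1 117 -5.3
```

```text
shift now mm [-1.000e-01 -1.753e+02 -2.525e+02]
 turn 0.1 deg 0.001 rad (q6 -0.07/-0.07) ; shift after turn mm [-1.000e-01 -1.757e+02 -2.523e+02]
 turn -179.9 deg -3.140 rad (q6 -3.21/3.07) ; shift after turn mm [ -0.7 175.7 252.3]
t: 10.05
tcp_pos: [0.5156, 0.2031, 0.1745]
tool_rot: [-0.521, -0.477, 0.524, -0.476]
force: [0.8, 0.8, -0.7]
finger_gap: 0.106
t: 10.45
tcp_pos: [0.4734, 0.2788, 0.1749]
tool_rot: [-0.52, -0.478, 0.523, -0.477]
force: [-0.0, -0.2, 0.2]
finger_gap: 0.109
t 10.45 tcp [473.4 278.8 174.9] tooly -5.1 tilt 0.18 gap 0.009 F [-0.  -0.2  0.2] q6 0.42
shift now mm [57.9 -0.1 -0.3]
 turn 0.2 deg 0.004 rad (q6 0.42/0.41) ; shift after turn mm [57.9 -0.1 -0.3]
 turn -179.8 deg -3.137 rad (q6 -2.72/3.55) ; shift after turn mm [57.9  0.4  0.1]
```

```bash
python3 -m crank '[[0,0.019,0,0,0],[0,0.019,0,0,0],[0,0.019,0,0,0],[0,0,0,0,0],[0,0,0,0,0]]' 40
python3 go.py 473.1 279.1 117 -5.3
python3 - <<'E'
from h import *
d=grab('wrist'); s=d['s'];M=R.from_quat(s['tool_rot']).as_matrix()
i=d['image']
e=s['tcp_pos']+M@np.array([.0574,.0,-.0019]); print('rod end world',np.round(e*1000,1),'px',np.round(proj(d,e),1))
u,v=proj(d,[e[0],e[1],.05]); print('at mouth px',u,v)
c=i[180:270,290:350]; c=cv2.resize(c,None,fx=6.5,fy=6.5,interpolation=cv2.INTER_CUBIC)
for dx in range(0,60,10): cv2.putText(c,str(290+dx),(int(dx*6.5),10),0,.4,(0,255,0))
for dy in range(0,90,10): cv2.putText(c,str(180+dy),(0,int(dy*6.5)+5),0,.4,(0,255,0))
cv2.circle(c,(int((u-290)*6.5),int((v-180)*6.5)),4,(0,0,255),-1)
cv2.imwrite('pics/w8c.png',c)
E
python3 go.py 473.1 279.1 117 -5.3
```

```text
t: 10.95
tcp_pos: [0.4753, 0.2772, 0.1188]
tool_rot: [-0.522, -0.476, 0.523, -0.476]
force: [0.7, 0.6, -0.5]
finger_gap: 0.107
t 10.95 tcp [475.3 277.2 118.8] tooly -5.3 tilt 0.10 gap 0.009 F [ 0.7  0.6 -0.5] q6 0.42
shift now mm [ 1.8 -2.4 -1.7]
 turn -0.0 deg -0.000 rad (q6 0.42/0.42) ; shift after turn mm [ 1.8 -2.4 -1.7]
 turn 180.0 deg 3.141 rad (q6 3.56/-2.72) ; shift after turn mm [1.8 2.4 1.7]
rod end world [475.4 279.   61.4] px [320.7 217.7]
at mouth px 320.68835647287494 212.54583153441789
t 11.00 tcp [475.8 277.6 119.5] tooly -5.3 tilt 0.01 gap 0.009 F [ 0.4  0.4 -1.1] q6 0.42
shift now mm [ 2.5 -2.8 -1.2]
 turn 0.0 deg 0.000 rad (q6 0.42/0.42) ; shift after turn mm [ 2.5 -2.8 -1.2]
 turn -180.0 deg -3.142 rad (q6 -2.72/3.56) ; shift after turn mm [2.5 2.8 1.2]
```

View pics/w8c.png

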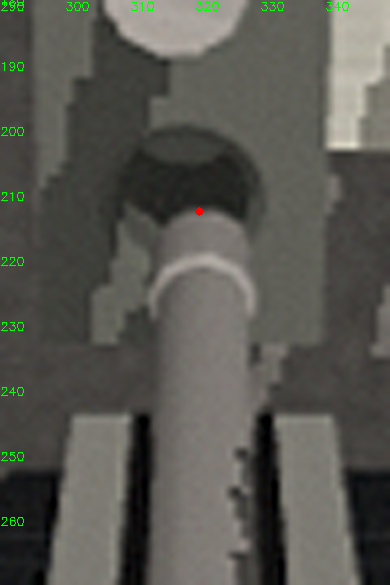

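The rod's drop line is at (320.8,212.5) and the mouth centre is about (319.5,209.7), so it's roughly 1.5 mm off in x and 2.5 mm in y. I'll correct that and look again.

```bash
python3 -m crank '[[0,0.003,-0.002,-0.002,0],[0,0,0,0,0]]' 40
python3 go.py 473.1 279.1 117 -5.3
python3 - <<'E'
from h import *
d=grab('wrist'); s=d['s'];M=R.from_quat(s['tool_rot']).as_matrix()
i=d['image']
e=s['tcp_pos']+M@np.array([.0574,.0,-.0019]); print('rod end world',np.round(e*1000,1),'px',np.round(proj(d,e),1))
u,v=proj(d,[e[0],e[1],.05]); print('at mouth px',u,v)
c=i[180:270,290:350]; c=cv2.resize(c,None,fx=6.5,fy=6.5,interpolation=cv2.INTER_CUBIC)
cv2.circle(c,(int((u-290)*6.5),int((v-180)*6.5)),4,(0,0,255),-1)
cv2.imwrite('pics/w9c.png',c)
E
python3 go.py 473.1 279.1 117 -5.3
```

```text
t: 11.2
tcp_pos: [0.4732, 0.2806, 0.1168]
tool_rot: [0.522, 0.477, -0.522, 0.477]
force: [-0.8, -1.1, -0.2]
finger_gap: 0.106
t 11.20 tcp [473.2 280.6 116.8] tooly -5.2 tilt 0.04 gap 0.009 F [-0.8 -1.1 -0.2] q6 0.42
shift now mm [-0.2  0.1  1.5]
 turn 0.1 deg 0.001 rad (q6 0.42/0.42) ; shift after turn mm [-0.2  0.1  1.5]
 turn -179.9 deg -3.140 rad (q6 -2.72/3.56) ; shift after turn mm [-0.2 -0.1 -1.5]
rod end world [473.4 282.6  59.4] px [320.7 217.7]
at mouth px 320.6602762261152 213.39445966891907
t 11.25 tcp [473.2 280.7 116.9] tooly -5.2 tilt 0.05 gap 0.009 F [ 0.5  0.4 -0.3] q6 0.42
shift now mm [-0.1  0.   1.6]
 turn 0.1 deg 0.002 rad (q6 0.42/0.42) ; shift after turn mm [-0.1  0.   1.6]
 turn -179.9 deg -3.140 rad (q6 -2.72/3.56) ; shift after turn mm [-0.1 -0.  -1.6]
```

View pics/w9c.png

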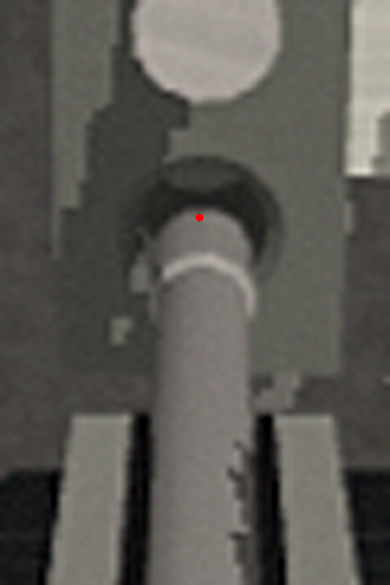

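Now within about 1 mm of the mouth centre. Inserting.

```bash
python3 -m crank '[[0,0.010,0.001,0.0005,0],[0,0.010,0,0,0],[0,0,0,0,0]]' 40
python3 go.py 474.2 280.2 67.5 -5.3|head -2
python3 -m crank '[[0,0.010,0,0,0],[0,0.010,0,0,0],[0,0.0,0,0,0]]' 40
python3 go.py 474.2 280.2 67.5 -5.3|head -2
```

```text
t: 11.55
tcp_pos: [0.4728, 0.2795, 0.0947]
tool_rot: [-0.521, -0.477, 0.523, -0.476]
force: [-0.3, -0.7, -0.7]
finger_gap: 0.103
t 11.55 tcp [472.8 279.5  94.7] tooly -5.2 tilt 0.20 gap 0.009 F [-0.3 -0.7 -0.7] q6 0.42
shift now mm [27.2  1.4 -0.9]
t: 11.85
tcp_pos: [0.4729, 0.2795, 0.0747]
tool_rot: [-0.521, -0.477, 0.523, -0.476]
force: [-0.7, -0.2, -0.3]
finger_gap: 0.104
t 11.85 tcp [472.9 279.5  74.7] tooly -5.2 tilt 0.20 gap 0.009 F [-0.7 -0.2 -0.3] q6 0.42
shift now mm [ 7.2  1.3 -0.8]
```

```bash
python3 -m crank '[[0,0.005,0.001,0,0],[0,0,0,0,0],[0.028,0,0,0,0],[0.028,0,0,0,0]]' 40
python3 -m crank '[[0.028,-0.02,0,0,0],[0.028,-0.045,0,0,0],[0.028,-0.045,0,0,0],[0.028,0,0,0,0],[0.028,0,0,0,0]]' 40
python3 go.py 592 290.5 180 84.7; python3 sl.py wrist10
python3 - <<'E'
from meas import *
for n in ('side','top'):
    d=grab(n); cv2.imwrite(f'pics/{n}10.png',cv2.resize(d['image'][100:270,150:420],None,fx=2.8,fy=2.8)); P=cloud(d); ok=d['range_z']>0
    x,y,z=P[...,0],P[...,1],P[...,2]
    comp(d,P,ok&(z>.109)&(z<.13)&(y>.25)&(y<.36)&(x>.45)&(x<.52),2)
E
```

```text
t: 12.25
tcp_pos: [0.4753, 0.2799, 0.0717]
tool_rot: [0.522, 0.477, -0.522, 0.477]
force: [-0.7, -0.1, -0.4]
finger_gap: 0.33
t: 12.75
tcp_pos: [0.4758, 0.2802, 0.1831]
tool_rot: [0.523, 0.476, -0.521, 0.477]
force: [-0.4, 0.9, -0.7]
finger_gap: 0.329
t 12.75 tcp [475.8 280.2 183.1] tooly -5.2 tilt 0.22 gap 0.028 F [-0.4  0.9 -0.7] q6 0.42
shift now mm [  3.5 114.8 -20.8]
 turn -89.9 deg -1.569 rad (q6 -1.15/1.99) ; shift after turn mm [  3.   21.  114.8]
 turn 90.1 deg 1.572 rad (q6 1.99/-1.15) ; shift after turn mm [   3.2  -21.  -114.8]
tcp [475.8 280.2 183.1]
z45-55
   px [317. 168.] 2180 rect [474.9 302.2] [82. 36.] 84.3 mean [0.4752 0.3056 0.0496]
   px [489. 169.] 2303 rect [644.2 286. ] [59. 59.] 83.1 mean [0.6488 0.2879 0.048 ]
rail
   px [420. 177.] 1999 rect [569.3 293.1] [ 15. 120.] 84.1 mean [0.5694 0.2937 0.0744]
expected a,b px (np.float64(318.1255170689058), np.float64(194.25892611128677)) (np.float64(318.17074203427546), np.float64(151.48015694265))
   px [275. 135.] 18 rect [476.5 321.3] [11.  9.] 0.1 mean [0.4766 0.3214 0.1163]
   px [275. 142.] 21 rect [474.  278.9] [10. 11.] 84.3 mean [0.4745 0.2783 0.1164]
   px [235. 236.] 28 rect [475.8 279. ] [10. 11.] 32.9 mean [0.4757 0.2789 0.1186]
```

View pics/wrist10.png

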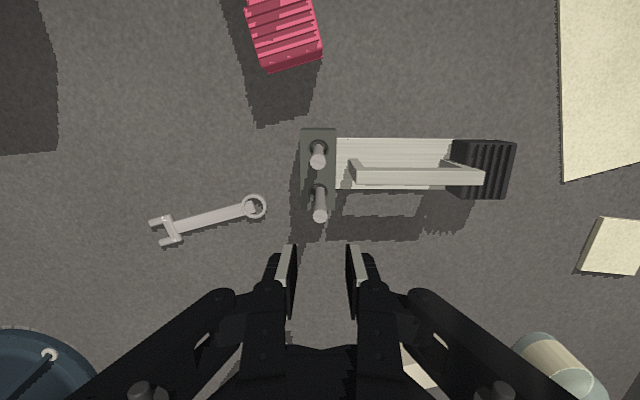

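View pics/side10.png

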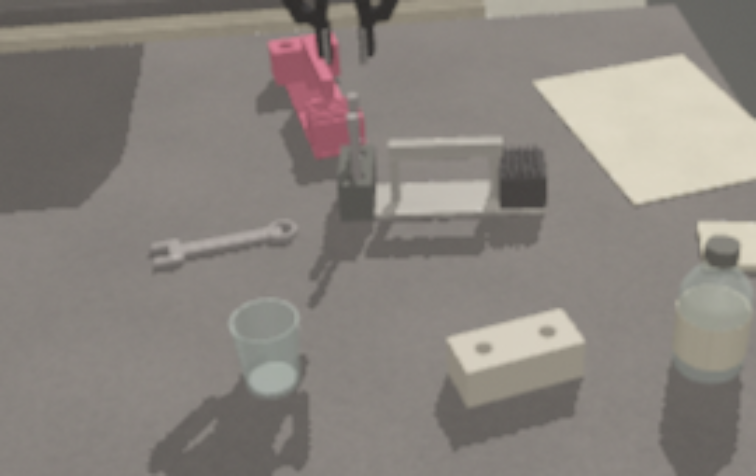

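Both columns stand in the sleeves, with tops at (318,160) and (320,215) in the wrist view and about 119 mm high. The carrier is unmoved and the rack is empty. Now I'll turn the jaws across the rail.

```bash
python3 -m crank '[[0.05,0,0,0,0.143],[0.05,0,0,0,0.143],[0.05,0,0,0,0.143],[0.05,0,0,0,0.143],[0.05,0,0,0,0.143]]' 60
python3 -m crank '[[0.05,0,0,0,0.143],[0.05,0,0,0,0.143],[0.05,0,0,0,0.143],[0.05,0,0,0,0.143],[0.05,0,0,0,0.143]]' 60
python3 -m crank '[[0.05,0,0,0,0.143],[0.05,0,0,0,0]]' 60
python3 go.py 592.2 290.5 150 84.7
```

```text
t: 13.4
tcp_pos: [0.474, 0.2795, 0.1796]
tool_rot: [-0.655, -0.262, 0.658, -0.262]
force: [-0.3, 0.1, -0.2]
finger_gap: 0.587
t: 13.9
tcp_pos: [0.474, 0.2794, 0.1796]
tool_rot: [-0.706, -0.015, 0.708, -0.016]
force: [-0.2, -0.3, 0.4]
finger_gap: 0.588
t: 14.1
tcp_pos: [0.4741, 0.2795, 0.1797]
tool_rot: [-0.705, 0.033, 0.707, 0.032]
force: [-0.4, 1.4, 0.6]
finger_gap: 0.588
t 14.10 tcp [474.1 279.5 179.7] tooly -95.3 tilt 0.20 gap 0.050 F [-0.4  1.4  0.6] q6 1.99
shift now mm [  29.3  -22.  -116.6]
 turn 180.0 deg 3.141 rad (q6 5.13/-1.15) ; shift after turn mm [ 30.1  21.8 116.5]
 turn -0.0 deg -0.001 rad (q6 1.99/1.99) ; shift after turn mm [  29.3  -21.9 -116.7]
```

```bash
python3 -m crank '[[0.05,0.01,-0.0055,-0.029,0],[0.05,0.01,-0.0055,-0.029,0],[0.05,0.01,-0.0055,-0.029,0],[0.05,0,-0.0055,-0.0295,0],[0.05,0,0,0,0]]' 60
python3 -m crank '[[0.05,0,0,0,0],[0.05,0,0,0,0]]'
python3 go.py 592.2 290.5 150 84.7; python3 sl.py wrist11; python3 go.py 592.2 290.5 150 84.7
```

```text
t: 14.6
tcp_pos: [0.5969, 0.2907, 0.1498]
tool_rot: [0.707, -0.032, -0.705, -0.032]
force: [0.7, 0.7, 1.4]
finger_gap: 0.591
t: 14.8
tcp_pos: [0.5914, 0.2907, 0.1504]
tool_rot: [-0.705, 0.033, 0.707, 0.032]
force: [0.4, 0.2, -0.1]
finger_gap: 0.585
t 14.80 tcp [591.4 290.7 150.4] tooly -95.3 tilt 0.18 gap 0.050 F [ 0.4  0.2 -0.1] q6 1.95
shift now mm [ 0.4  0.1 -0.8]
 turn -180.0 deg -3.141 rad (q6 -1.19/5.09) ; shift after turn mm [ 0.5 -0.1  0.8]
 turn 0.0 deg 0.001 rad (q6 1.95/1.95) ; shift after turn mm [ 0.4  0.1 -0.8]
tcp [591.4 290.7 150.4]
z45-55
   px [320. 136.] 3775 rect [649.4 285.5] [60. 49.] 84.7 mean [0.6505 0.2854 0.0473]
   px [319. 305.] 2064 rect [475.4 303. ] [82. 38.] 84.4 mean [0.4781 0.3026 0.0494]
rail
   px [320. 228.] 2077 rect [570.1 293.1] [ 14. 120.] 84.1 mean [0.5752 0.2929 0.0746]
   px [340. 320.] 83 rect [478.5 281.5] [10.  6.] 85.7 mean [0.4791 0.2818 0.0747]
   px [296. 321.] 83 rect [480.  324.4] [10.  6.] 72.6 mean [0.4812 0.3244 0.0744]
expected a,b px (np.float64(342.13543350156544), np.float64(307.0547268960536)) (np.float64(300.45924118090744), np.float64(306.9676256838289))
t 14.85 tcp [591.5 290.8 150.8] tooly -95.3 tilt 0.14 gap 0.050 F [ 0.8 -0.3 -0.5] q6 1.95
shift now mm [ 0.8  0.2 -0.7]
 turn -180.0 deg -3.141 rad (q6 -1.19/5.09) ; shift after turn mm [ 0.8 -0.2  0.7]
 turn 0.0 deg 0.001 rad (q6 1.95/1.95) ; shift after turn mm [ 0.8  0.2 -0.7]
```

View pics/wrist11.png

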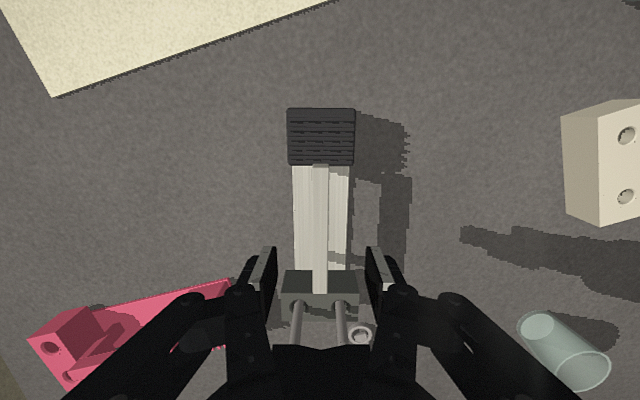

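The rail, at pixel column 320, is centred between the open jaws, and the block is at (320,136). Going down 103 mm to the rail's mid-height.

```bash
python3 -m crank '[[0.05,0.022,0,-0.001,0],[0.05,0.022,0,0,0],[0.05,0.022,0,0,0],[0.05,0.018,0,0,0],[0.05,0.0,0,0,0]]' 60
python3 go.py 592.5 290.7 46.5 84.7
python3 -m crank '[[0.05,0.015,0,0,0],[0.05,0.0,0,0,0],[0.05,0.0,0,0,0]]' 60
python3 go.py 592.5 290.7 46.5 84.7
```

```text
t: 15.35
tcp_pos: [0.5909, 0.2903, 0.0649]
tool_rot: [-0.704, 0.033, 0.709, 0.032]
force: [-1.1, -0.5, 0.4]
finger_gap: 0.588
t 15.35 tcp [590.9 290.3  64.9] tooly -95.3 tilt 0.38 gap 0.050 F [-1.1 -0.5  0.4] q6 1.95
shift now mm [18.4 -0.6 -1.7]
 turn -180.0 deg -3.141 rad (q6 -1.19/5.09) ; shift after turn mm [18.4  0.5  1.5]
 turn 0.0 deg 0.000 rad (q6 1.95/1.95) ; shift after turn mm [18.4 -0.6 -1.7]
t: 15.65
tcp_pos: [0.5941, 0.2909, 0.0527]
tool_rot: [0.706, -0.033, -0.706, -0.033]
force: [0.5, 0.1, -0.0]
finger_gap: 0.587
t 15.65 tcp [594.1 290.9  52.7] tooly -95.3 tilt 0.02 gap 0.050 F [ 0.5  0.1 -0. ] q6 1.95
shift now mm [6.2 0.4 1.5]
 turn 180.0 deg 3.141 rad (q6 5.09/-1.19) ; shift after turn mm [ 6.2 -0.4 -1.5]
 turn -0.0 deg -0.000 rad (q6 1.95/1.95) ; shift after turn mm [6.2 0.4 1.5]
```

```bash
python3 -m crank '[[0.05,0.006,0,0.001,0],[0.05,0.0,0,0,0],[0.05,0.0,0,0,0]]' 80
python3 go.py 592.5 290.7 46.5 84.7 | head -2
python3 -m crank '[[0.0,0,0,0,0],[0.0,0.0,0,0,0],[0.0,0.0,0,0,0],[0,0,0,0,0],[0,0,0,0,0]]' 80
python3 go.py 592.5 290.7 46.5 84.7 | head -2
```

```text
t: 15.95
tcp_pos: [0.593, 0.2909, 0.0465]
tool_rot: [0.706, -0.033, -0.706, -0.033]
force: [0.4, -0.5, -0.2]
finger_gap: 0.582
t 15.95 tcp [593.  290.9  46.5] tooly -95.3 tilt 0.01 gap 0.050 F [ 0.4 -0.5 -0.2] q6 1.95
shift now mm [-0.   0.3  0.5]
t: 16.45
tcp_pos: [0.5933, 0.2911, 0.0467]
tool_rot: [0.707, -0.033, -0.706, -0.033]
force: [-0.3, 1.1, 3.2]
finger_gap: 0.148
t 16.45 tcp [593.3 291.1  46.7] tooly -95.3 tilt 0.04 gap 0.013 F [-0.3  1.1  3.2] q6 1.95
shift now mm [0.2 0.5 0.7]
```

```bash
python3 -m crank '[[0,-0.005,0,0,0],[0,-0.008,0,0,0],[0,-0.010,0,0,0],[0,-0.005,0,0,0],[0,0,0,0,0]]' 90
python3 -m crank '[[0,0,0,0,0],[0,0,0,0,0]]' 90
python3 go.py 592.5 290.7 160 84.7 | head -2
python3 - <<'E'
from meas import *
d=grab('side'); cv2.imwrite('pics/side12.png',cv2.resize(d['image'][80:240,200:440],None,fx=3,fy=3))
d=grab('wrist'); s=d['s']; M=R.from_quat(s['tool_rot']).as_matrix(); P=cloud(d); L=(P-s['tcp_pos'])@M
cv2.imwrite('pics/wrist12.png',d['image'])
# slope of rail top & block along tool z (carrier -x)
ok=d['range_z']>0
m=ok&(abs(L[...,1])<.006)&(L[...,0]<-.02)&(L[...,0]>-.045)&(L[...,2]<-.01)&(L[...,2]>-.06)
q=L[m]; print(m.sum(),'rail top slope deg',np.degrees(np.arctan(np.polyfit(q[:,2],q[:,0],1)[0])), 'height over tcp',-np.median(q[:,0]))
E
```

```text
t: 16.95
tcp_pos: [0.5939, 0.2911, 0.0755]
tool_rot: [0.707, -0.033, -0.706, -0.033]
force: [0.9, 0.2, -9.2]
finger_gap: 0.15
t: 17.15
tcp_pos: [0.5926, 0.2908, 0.074]
tool_rot: [-0.706, 0.033, 0.707, 0.033]
force: [-0.4, -0.7, -9.1]
finger_gap: 0.148
t 17.15 tcp [592.6 290.8  74. ] tooly -95.3 tilt 0.06 gap 0.013 F [-0.4 -0.7 -9.1] q6 1.95
shift now mm [-86.    0.1   0.2]
1526 rail top slope deg -3.9990513957194507 height over tcp 0.027738067437572678
```

View pics/side12.png

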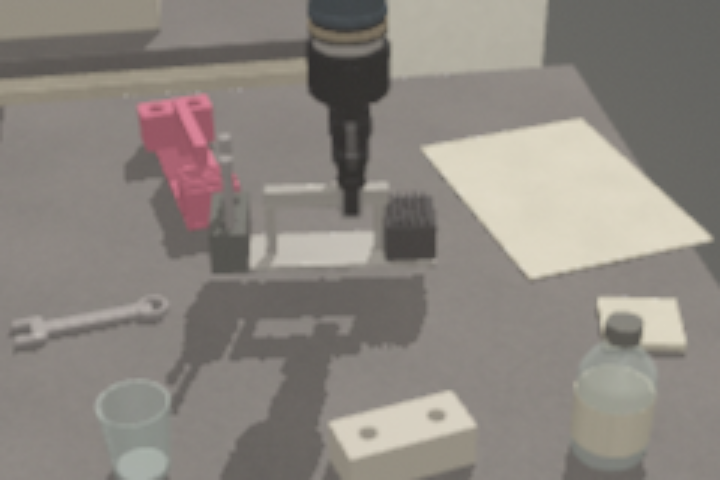

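View pics/wrist12.png

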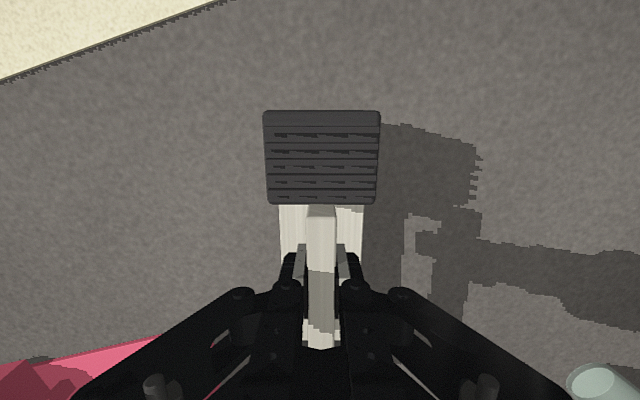

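The carrier is lifted about 28 mm clear and both columns are still in. I'll check how level it is by comparing the rail and block-top heights with independent fits.

```bash
cat > lev.py <<'E'
from h import *
import sys
s=manip.sense(); M=R.from_quat(s['tool_rot']).as_matrix(); T=s['tcp_pos']
cx=-M[:,2]; cy=-M[:,1]; cx=cx/np.linalg.norm(cx)
base=float(sys.argv[1]) if len(sys.argv)>1 else s['tcp_pos'][2]-.0465  # lift
for n in ('side','top','wrist'):
    d=grab(n); P=cloud(d)-T; ok=d['range_z']>0
    a=P@cx; b=P@cy; z=P[...,2]   # relative to TCP; rail top expected at +28.5
    def show(nm,a0,a1,b0,b1,z0,z1):
        m=ok&(a>a0)&(a<a1)&(b>b0)&(b<b1)&(z>z0)&(z<z1)
        if m.sum()<12: print(n,nm,'few',m.sum()); return
        A=np.c_[a[m],b[m],np.ones(m.sum())]
        r=np.linalg.lstsq(A,z[m],rcond=None)[0]
        # robust refit
        k=abs(A@r-z[m])<.003; r=np.linalg.lstsq(A[k],z[m][k],rcond=None)[0]
        print(n,nm,m.sum(),k.sum(),'dz/dx %.3f dz/dy %.3f  median z %.1f mean a %.1f b %.1f'%(r[0],r[1],np.median(z[m])*1000,a[m].mean()*1000,b[m].mean()*1000))
    show('railL',-.075,-.022,-.008,.008,.020,.038)
    show('railAll',-.075,.034,-.008,.008,.020,.036)
    show('block',.035,.08,-.03,.03,-.015,.012)
    show('sleeve',-.136,-.1,-.04,.04,-.012,.012)
    show('plate',-.09,.02,-.03,.03,-.055,-.025)
E
python3 lev.py
```

```text
side railL 69 54 dz/dx -0.006 dz/dy 0.168  median z 27.3 mean a -47.7 b -2.7
side railAll 113 91 dz/dx -0.004 dz/dy 0.160  median z 27.4 mean a -24.4 b -2.7
side block 184 108 dz/dx -0.004 dz/dy 0.067  median z -0.7 mean a 56.7 b -7.1
side sleeve 159 109 dz/dx -0.010 dz/dy -0.000  median z 2.7 mean a -117.2 b -5.9
side plate 398 361 dz/dx -0.005 dz/dy 0.000  median z -41.1 mean a -34.5 b -3.5
top railL few 0
top railAll few 0
top block 183 123 dz/dx -0.058 dz/dy 0.064  median z 1.8 mean a 59.9 b -17.5
top sleeve 159 136 dz/dx -0.011 dz/dy -0.009  median z 3.5 mean a -118.5 b -25.8
top plate 333 304 dz/dx -0.002 dz/dy 0.016  median z -40.1 mean a -50.0 b -17.0
wrist railL 630 630 dz/dx -0.003 dz/dy 0.008  median z 28.0 mean a -29.5 b 0.0
wrist railAll 3646 3525 dz/dx -0.001 dz/dy -0.002  median z 28.0 mean a 1.6 b -0.1
wrist block 9806 7556 dz/dx -0.044 dz/dy 0.002  median z -0.5 mean a 58.8 b -0.2
wrist sleeve few 0
wrist plate 2526 2526 dz/dx -0.002 dz/dy -0.000  median z -41.0 mean a -2.1 b 0.0
```

It's level to within about 0.005 rad in pitch. Lifting to carry height, then across to the dock.

```bash
python3 -m crank '[[0,-0.010,0,0,0],[0,-0.018,0,0,0],[0,-0.020,0,0,0],[0,-0.020,0,0,0],[0,-0.012,0,0,0]]' 90
python3 -m crank '[[0,-0.007,0,0,0],[0,0,0,0,0]]' 90
python3 go.py 604.5 -279.9 162 -106.9
```

```text
t: 17.9
tcp_pos: [0.594, 0.2913, 0.157]
tool_rot: [0.708, -0.032, -0.705, -0.033]
force: [-0.1, -0.2, -9.1]
finger_gap: 0.146
t: 18.1
tcp_pos: [0.5936, 0.2911, 0.1626]
tool_rot: [0.707, -0.033, -0.706, -0.033]
force: [0.2, -0.5, -9.2]
finger_gap: 0.147
t 18.10 tcp [593.6 291.1 162.6] tooly -95.3 tilt 0.12 gap 0.013 F [ 0.2 -0.5 -9.2] q6 1.95
shift now mm [ 2.000e-01  5.675e+02 -6.400e+01]
 turn 11.6 deg 0.202 rad (q6 2.15/1.75) ; shift after turn mm [ 5.000e-01  5.431e+02 -1.765e+02]
 turn -168.4 deg -2.940 rad (q6 -0.99/4.89) ; shift after turn mm [   0.6 -543.1  176.5]
```

```bash
python3 -m crank '[[0,0,0.010,-0.001,0],[0,0,0.020,-0.002,0],[0,0,0.030,-0.003,0],[0,0,0.030,-0.0035,0],[0,0,0.030,-0.0035,0]]' 90
python3 -m crank '[[0,0,0.030,-0.0035,0],[0,0,0.030,-0.0035,0],[0,0,0.030,-0.0035,0],[0,0,0.030,-0.0035,0],[0,0,0.030,-0.0035,0]]' 90
python3 -m crank '[[0,0,0.030,-0.0035,0],[0,0,0.030,-0.0035,0],[0,0,0.030,-0.0035,0],[0,0,0.030,-0.0035,0],[0,0,0.030,-0.0035,0]]' 90
python3 go.py 604.5 -279.9 162 -106.9
```

```text
t: 18.6
tcp_pos: [0.5937, 0.1683, 0.1599]
tool_rot: [-0.705, 0.033, 0.707, 0.032]
force: [-0.3, 0.2, -8.2]
finger_gap: 0.146
t: 19.1
tcp_pos: [0.5971, 0.0174, 0.1601]
tool_rot: [-0.705, 0.033, 0.707, 0.033]
force: [-0.2, 0.8, -8.6]
finger_gap: 0.148
t: 19.6
tcp_pos: [0.6004, -0.1333, 0.16]
tool_rot: [-0.705, 0.033, 0.707, 0.033]
force: [-1.1, 0.1, -8.5]
finger_gap: 0.15
t 19.60 tcp [ 600.4 -133.3  160. ] tooly -95.4 tilt 0.17 gap 0.013 F [-1.1  0.1 -8.5] q6 1.26
shift now mm [ -2.1 145.5 -17.8]
 turn 11.5 deg 0.201 rad (q6 1.47/1.06) ; shift after turn mm [ -2.2 139.  -46.6]
 turn -168.5 deg -2.940 rad (q6 -1.68/4.20) ; shift after turn mm [  -1.8 -139.    46.6]
```

```bash
python3 -m crank '[[0,0,0.028,-0.003,0],[0,0,0.025,-0.003,0.05],[0,0,0.022,-0.004,0.05],[0,0,0.018,-0.004,0.05],[0,0,0.012,-0.003,0.05]]' 90
python3 -m crank '[[0,0,0,0,0],[0,0,0,0,0]]' 90
python3 go.py 604.5 -279.9 160.5 -106.9
```

```text
t: 20.1
tcp_pos: [0.6032, -0.2402, 0.1602]
tool_rot: [-0.699, 0.105, 0.7, 0.105]
force: [1.0, 0.9, -8.6]
finger_gap: 0.143
t: 20.3
tcp_pos: [0.6033, -0.2377, 0.1606]
tool_rot: [-0.699, 0.103, 0.7, 0.104]
force: [-0.2, 0.7, -9.2]
finger_gap: 0.147
t 20.30 tcp [ 603.3 -237.7  160.6] tooly -106.8 tilt 0.15 gap 0.013 F [-0.2  0.7 -9.2] q6 1.32
shift now mm [ -0.   40.1 -13.4]
 turn 0.1 deg 0.002 rad (q6 1.32/1.31) ; shift after turn mm [ -0.   40.  -13.4]
 turn -179.9 deg -3.140 rad (q6 -1.82/4.46) ; shift after turn mm [  0.1 -40.   13.4]
```

```bash
python3 -m crank '[[0,0,0.015,-0.005,0],[0,0,0.015,-0.005,0],[0,0,0.010,-0.0035,0],[0,0,0,0,0],[0,0,0,0,0]]' 90
python3 -m crank '[[0,0,0,0,0],[0,0,0,0,0]]' 90
python3 go.py 604.5 -279.9 160.5 -106.9
python3 lev.py
python3 - <<'E'
from meas import *
for n in ('top','side'):
    d=grab(n); P=cloud(d); ok=d['range_z']>0; im=d['image']
    cv2.imwrite(f'pics/{n}13.png', cv2.resize(im[80:280,330:560] if n=='top' else im[180:380,200:480],None,fx=2.7,fy=2.7))
    x,y,z=P[...,0],P[...,1],P[...,2]
    print(n,'carrier parts'); 
    comp(d,P,ok&(z>.150)&(z<.172)&(y>-.36)&(y<-.18)&(x>.45)&(x<.75),40)
    print('dock outer'); m=ok&(z>.03)&(z<.047)&(y>-.4)&(y<-.15)&(x>.4)&(x<.75); q=P[m]; r=cv2.minAreaRect((q[:,:2]*1000).astype(np.float32)); print(np.round(r[0],1),np.round(r[1]),round(r[2],1))
    print('col'); comp(d,P,ok&(z>.215)&(z<.25)&(y>-.36)&(y<-.15)&(x>.42)&(x<.54),3)
E
```

```text
t: 20.8
tcp_pos: [0.6052, -0.2805, 0.1612]
tool_rot: [-0.699, 0.103, 0.7, 0.104]
force: [-0.1, 0.7, -8.3]
finger_gap: 0.147
t: 21.0
tcp_pos: [0.6053, -0.2796, 0.1613]
tool_rot: [-0.699, 0.103, 0.7, 0.103]
force: [0.9, 0.6, -9.7]
finger_gap: 0.142
t 21.00 tcp [ 605.3 -279.6  161.3] tooly -106.8 tilt 0.05 gap 0.012 F [ 0.9  0.6 -9.7] q6 1.26
shift now mm [0.8 0.5 0.7]
 turn 0.1 deg 0.002 rad (q6 1.27/1.26) ; shift after turn mm [0.8 0.5 0.7]
 turn -179.9 deg -3.139 rad (q6 -1.88/4.40) ; shift after turn mm [ 0.8 -0.5 -0.7]
side railL 260 218 dz/dx 0.012 dz/dy 0.215  median z 27.6 mean a -48.6 b -2.7
side railAll 396 331 dz/dx 0.003 dz/dy 0.207  median z 27.6 mean a -27.7 b -2.9
side block 725 484 dz/dx -0.026 dz/dy 0.047  median z -0.6 mean a 57.7 b -5.0
side sleeve 573 459 dz/dx -0.011 dz/dy 0.001  median z 3.0 mean a -114.7 b -3.4
side plate 1501 1437 dz/dx -0.001 dz/dy 0.002  median z -40.9 mean a -32.9 b -3.6
top railL few 0
top railAll few 0
top block few 0
top sleeve few 0
top plate few 0
wrist railL 629 629 dz/dx -0.006 dz/dy 0.000  median z 28.0 mean a -29.6 b 0.0
wrist railAll 3648 3515 dz/dx -0.001 dz/dy 0.003  median z 28.0 mean a 1.7 b -0.1
wrist block 9788 7454 dz/dx -0.043 dz/dy 0.001  median z -0.5 mean a 58.8 b -0.2
wrist sleeve few 0
wrist plate 2528 2528 dz/dx -0.001 dz/dy -0.000  median z -41.0 mean a -2.3 b -0.1
top carrier parts
dock outer
[0. 0.] [0. 0.] 0.0
col
side carrier parts
   px [300. 268.] 746 rect [ 491.7 -246.7] [84. 37.] 73.3 mean [ 0.4919 -0.2549  0.1625]
   px [399. 279.] 901 rect [ 654.5 -296.8] [63. 59.] 73.4 mean [ 0.656  -0.3034  0.161 ]
   px [321. 269.] 53 rect [ 528.6 -263.9] [ 6. 11.] 89.0 mean [ 0.5286 -0.2637  0.1622]
dock outer
[ 576.1 -274.3] [117. 270.] 73.1
col
   px [299. 225.] 81 rect [ 497.2 -214.5] [12. 12.] 44.5 mean [ 0.497  -0.2165  0.2275]
   px [288. 249.] 85 rect [ 473.2 -272.7] [11. 13.] 39.4 mean [ 0.4744 -0.2746  0.2285]
```

View pics/top13.png

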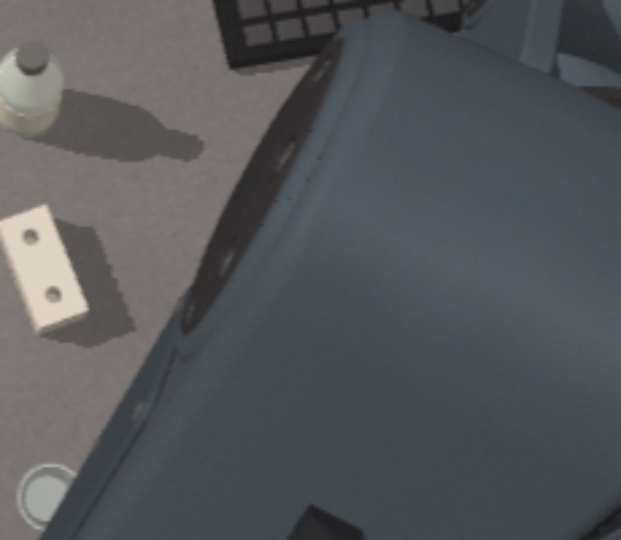

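View pics/side13.png

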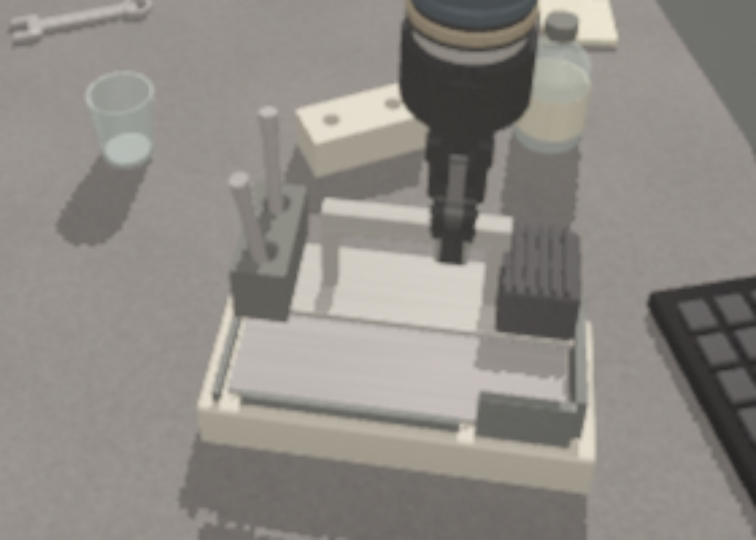

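The side view shows the loaded carrier level above the dock with the block over the U-wall end. Both columns are in their sleeves, leaning slightly within the clearance. In the side view the origin comes to about (578,-273), against the dock centre at (577,-272), and the underside is about 70 mm above the seat. I'll settle briefly, check once more and hand in.

```bash
python3 -m crank '[[0,0,0,0,0],[0,0,0,0,0],[0,0,0,0,0],[0,0,0,0,0],[0,0,0,0,0]]' 90
python3 go.py 604.5 -279.9 160.5 -106.9
python3 - <<'E'
from h import *
s=manip.sense(); print(np.abs(s['qd']).max())
print(manip.sign_off())
E
```

```text
t: 21.75
tcp_pos: [0.6055, -0.2804, 0.1613]
tool_rot: [-0.699, 0.103, 0.7, 0.103]
force: [0.8, 0.1, -8.8]
finger_gap: 0.146
t 21.75 tcp [ 605.5 -280.4  161.3] tooly -106.8 tilt 0.00 gap 0.012 F [ 0.8  0.1 -8.8] q6 1.26
shift now mm [ 0.8 -0.2  1.1]
 turn 0.1 deg 0.002 rad (q6 1.26/1.26) ; shift after turn mm [ 0.8 -0.2  1.1]
 turn -179.9 deg -3.140 rad (q6 -1.88/4.40) ; shift after turn mm [ 0.8  0.2 -1.1]
0.03366450536108858
the job is handed in; nothing more can be done
None
```

I put column_1 in sleeve_b and column_2 in sleeve_a while the carrier stood on the bench and let go of both. I then gripped the rail at about carrier x = 29 mm, lifted the carrier and carried it over the dock. The job was handed in at 21.75 s with the gripper still holding it there, block over the U-wall end.

**Last checks:**
- **Position:** the TCP was within about 1.5 mm of its target. From the sleeve block in the side view, the carrier origin is about 2 mm from the measured dock centre; from the block it is 3–4 mm.
- **Height and level:** the underside is about 70 mm above the seat. Rail and plate slopes along the carrier read within 0.012 rad, and the jaws were holding a load of about 9 N.
- **Columns:** both sit in their sleeves, each leaning about 0.1 rad, roughly what the sleeve clearance allows.
- **Bystanders:** the arm never came near the bottle, beaker or spanner, and they looked unmoved in the pictures, though I did not re-measure them.

**Disagreed or failed:**
- The cameras differed by about 2 mm on the rail's position, so I averaged them.
- One early slope fit read 4°, and the block-top fit stayed near 0.04. I discounted the 4° because that fit probably took in part of the block, and the block fit because its top is ribbed.
- At the dock the arm hid the carrier from the top camera, so the final position rests on the side view, the wrist view and the TCP reading.

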